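# Load covered sample dishes into a bench reader

## Robot

A 7-joint arm with a two-finger parallel gripper is mounted at the origin on the work surface. World frame = base frame: x ahead of the robot, y to its left, z up, the work surface at z = 0. Lengths are in m, angles in rad, forces in N, time in s.
With the tool pointing down it reaches from about 0.425 to 0.925 m from the base axis. Payload 6.8 kg.
Tool frame: the origin (TCP) lies between the finger pads; the fingertips stand r.tcp_to_tips ahead of it and the grasp point (between the pads) is the TCP (r.tcp_to_tips is the distance from the TCP to the fingertips, in m); z points along the fingers, y is the line along which they close (so a half turn about z gives the same grasp; the last joint's range is limited). The gripper opens to 85 mm and grips with 20 to 120 N. Pads are 22 mm wide; open, the fingers measure 114 mm over their backs; the gripper's body (76 mm by 85 mm) begins 54 mm behind the grasp point. The pads swing forward as they close: fully open they stand 13 mm farther back than shut.
Start: joints at [-1.225, 0.477, 0.022, 1.555, -0.011, 1.109, -0.083], TCP at [0.296, 0.607, 0.229] pointing down, gripper open.
Joint ranges: [-2.96, 2.96], [-0.34, 2.1], [-1.41, 1.46], [0.24, 2.44], [-1.37, 4.51], [0.17, 1.92], [-2.96, 2.96]. Speed limits (rad/s): [2.39, 2.39, 3.14, 3.14, 3.14, 3.14, 3.14].

## Interface

Orientations are given as a rotation vector (axis times angle).
In Python, from bench import r gives the robot as it stands.
- The arm moves only by the tool servo_tool, never from a script. Its argument "commands" is a list of rows, each a list of 2 entries, a list of its own where there are three numbers: the shift along the tool's x, y, z normalised to -1 to 1, where 1 is 250 mm, then the turn, a rotation vector about the tool's x, y, z normalised to -1 to 1, where 1 is 90 degrees. In form: [[[dx, dy, dz], [ax, ay, az]], ...]. A call has 1 to 20 rows; each row is the pose to reach, as a shift and turn from the pose commanded when the call began, along the tool's axes at that moment; what a row does not reach only later rows make up. A row lasts 1/10 s, in which the tool goes at most 50 mm and 8.59 degrees, less where a joint would pass 70% of its speed; a pose out of reach is approached as far as the arm can. A call with a number of a shift or a turn outside -1 to 1 is refused whole. A call with a gripper value outside its range is refused whole. "claw" is the closure, from 0 (fully open) to 1 (shut), set as the call begins (left out, the last holds). The fingers move at their own pace and stop on an object; "squeeze" is the grip in N (left out, the last holds). Time passes only in rows, so rows that repeat a pose let the fingers close. It gives the time, the measured TCP pose, the force, the opening and the grip force at its end, in the units of the state.
- r.get_obs(): the state, without advancing time (a new reading comes with each control period).
- r.grab_frame(name): name is "scene" or "top" or "wrist"; returns (picture, depth): 400x640x3 uint8, red, green, blue; 400x640 float32, m along the optical axis (not along the pixel's ray), 0 where there is no reading.
- r.camera_model(name): a dict with "fx", "fy", "cx", "cy" (pixels), "k1" (the pictures are not rectified: a ray, as slopes to the right and down, at radius r is drawn at 1 + k1 r^2 times it, then the intrinsics apply), "extrinsics" (4x4, takes a point from camera to world coordinates); the wrist camera has in their place "hand_eye" (4x4, takes a point from camera to tool coordinates, whose origin is the TCP and whose axes are the flange's). Camera axes: x right, y down, z forward; pixel columns grow to the right and rows downward; lengths in m; the calibration is good to about 2 mm. A picture is of the moment at which its call begins: read the wrist's pose just before it. camera_model takes no time and is no camera call.
- r.hand_in(): hands the job in; it is judged then, once.
Trained networks look in the newest picture that a camera, given by its name, has taken for a name from the list of things; names that differ only in an ending like _2 or _b are one class to them, and where a whole thing is asked for, a point or a joint stands for the part that bears it (a point fixed in the world has none). Each returns a list of dicts, best first, with "confidence" (0 to 1); they miss things now and then, are a little off and sometimes report something else, mostly with a low value. They report only what shows in the picture. A call takes as long as a camera call. They do not tell look-alikes from the thing itself.
- r.boxes_of(camera, target): "uv" ([column, row] in pixels, amid what is visible of it).
- r.mark_of(camera, target): "uv" ([column, row] in pixels: a listed point, or the origin of a listed thing).
The state is a dict: "clock": time; "joints": joint angles; "qvel": joint speeds; "tau": joint torques, N m; "tcp_pos": TCP position; "orientation": TCP orientation; "contact_force": force on the tool from outside, world axes, zero at the start; "moment": the same for the moment, N m; "grip_width": finger opening in m; "gripper_force": force on a finger pad.
Only numpy, scipy, OpenCV 4.12 (cv2) and the standard library are available. Lean on these libraries where they do the work, as an engineer would, in place of code of your own. Each camera call takes 0.05 s, during which the arm holds its last target. There are 200 camera calls.

## Task

Turn the clamp knob to free the reader's sliding stage and pull the stage out to its loading end; there set every porcelain sample dish flat in a bay of its own, between the bay's four stops, and seat a cover level on each dish. Then slide the stage fully home to the reader and turn the clamp knob fully back to lock it. Leave the other bench things where they are; a cover left over may stay anywhere.

Things in the scene. Friction and masses are not known exactly. Their poses are not given: they have to be found in the camera images.
- dish0: open round white porcelain sample dish, 62 mm outside diameter, 30 mm tall, wall 4 mm (54 mm inside the mouth), about 110 g; a grey pellet 38 mm wide and 7 mm thick is fixed to its inner floor. Origin: centre of the underside, z up its axis. Some dishes may be absent (None).
- dish1: open round white porcelain sample dish, 62 mm outside diameter, 30 mm tall, wall 4 mm (54 mm inside the mouth), about 110 g; a grey pellet 38 mm wide and 7 mm thick is fixed to its inner floor. Origin: centre of the underside, z up its axis. Some dishes may be absent (None).
- dish2: open round white porcelain sample dish, 62 mm outside diameter, 30 mm tall, wall 4 mm (54 mm inside the mouth), about 110 g; a grey pellet 38 mm wide and 7 mm thick is fixed to its inner floor. Origin: centre of the underside, z up its axis. Some dishes may be absent (None).
- cover0: loose white porcelain cover: disc 64 mm wide, 5 mm thick; under it a tapered boss 44 mm wide, 5 mm deep that drops inside a dish's mouth; on top a round knob 18 mm wide, 23 mm tall; 33 mm overall, 60 g. Lies boss down. Origin: centre of the boss's underside, z up through the knob; seated, it is 25 mm above the dish's origin. Any cover fits any dish; always three.
- cover1: loose white porcelain cover: disc 64 mm wide, 5 mm thick; under it a tapered boss 44 mm wide, 5 mm deep that drops inside a dish's mouth; on top a round knob 18 mm wide, 23 mm tall; 33 mm overall, 60 g. Lies boss down. Origin: centre of the boss's underside, z up through the knob; seated, it is 25 mm above the dish's origin. Any cover fits any dish; always three.
- cover2: loose white porcelain cover: disc 64 mm wide, 5 mm thick; under it a tapered boss 44 mm wide, 5 mm deep that drops inside a dish's mouth; on top a round knob 18 mm wide, 23 mm tall; 33 mm overall, 60 g. Lies boss down. Origin: centre of the boss's underside, z up through the knob; seated, it is 25 mm above the dish's origin. Any cover fits any dish; always three.
- bay0 (a point): centre of one of four bays (2 by 2, 100 mm apart) of the sliding stage plate, on its top face (42 mm above the bench). Four fixed round stops, 10 mm wide and 6 mm tall, stand 39.6 mm from the centre on the diagonals (about 3.5 mm play round a dish). Its axes are the plate's: the stage slides out along -y. Moves with the stage.
- bay1 (a point): centre of one of four bays (2 by 2, 100 mm apart) of the sliding stage plate, on its top face (42 mm above the bench). Four fixed round stops, 10 mm wide and 6 mm tall, stand 39.6 mm from the centre on the diagonals (about 3.5 mm play round a dish). Its axes are the plate's: the stage slides out along -y. Moves with the stage.
- bay2 (a point): centre of one of four bays (2 by 2, 100 mm apart) of the sliding stage plate, on its top face (42 mm above the bench). Four fixed round stops, 10 mm wide and 6 mm tall, stand 39.6 mm from the centre on the diagonals (about 3.5 mm play round a dish). Its axes are the plate's: the stage slides out along -y. Moves with the stage.
- bay3 (a point): centre of one of four bays (2 by 2, 100 mm apart) of the sliding stage plate, on its top face (42 mm above the bench). Four fixed round stops, 10 mm wide and 6 mm tall, stand 39.6 mm from the centre on the diagonals (about 3.5 mm play round a dish). Its axes are the plate's: the stage slides out along -y. Moves with the stage.
- handle (a point): pull handle of the stage: upright black bar fixed on the plate's end away from the reader, 54 mm along the plate's x, 14 mm thick along y, rising 42 mm above the plate's top face. Point: centre of its top. Axes as the bays'. Moves with the stage.
- clamp_grip (a point): black clamp knob on the plate beside the handle (80 mm from it along -x): a bar grip 50 mm long, 14 mm thick, on a 48 mm disc. Point: centre of the bar's top on the turning axis; the bar stands 30 mm above the disc. Its x axis runs along the bar and turns with it.
- clamp (a joint): clamp knob angle, rad: 0 locked (bar along the plate's x), growing clockwise seen from above to 1.45 (open, bar along the slide). It lifts a pin under the plate that otherwise latches the stage at home; the pin clears above about 1.2 and drops back only with the stage fully home. Light friction (0.06 N m); stays where left.
- carriage (a joint): position of the sliding stage, m: 0 fully home beside the reader (white housing 140 mm tall, its face 58 mm beyond the nearest bay centres), 0.11 pulled out to its loading end (end stops at both). Slides with about 2 N of friction and stays where it is left.
- amber_bottle: amber glass bottle with black cap, 62 mm diameter, 130 mm tall; a bystander to leave alone.
- white_bottle: white plastic bottle with blue cap, 72 mm diameter, 160 mm tall; a bystander to leave alone.
- beaker: glass beaker, 72 mm diameter, 85 mm tall; a bystander to leave alone.
- jar: small white jar with black lid, 48 mm diameter, 55 mm tall; a bystander to leave alone.
- bung: black rubber bung, 42 mm diameter, 28 mm tall; a bystander to leave alone.
- spatula: steel spatula lying flat, 170 mm long; a bystander to leave alone.
Mind the look-alikes: they are no part of the job. Leave any orange look-alike of the dish2 alone. What is shaped like the cover1 but turquoise is not meant.

How it is judged:
On the way, in this order (a step that is already met when the one before it is completed fails the run):
1. the clamp knob is turned open (value of joint clamp above 1.2 rad), for 0.1 s.
2. the stage is pulled out to its loading end (value of joint carriage above 0.1 m), for 0.1 s.
3. with the stage out, every dish sits flat between the stops of a bay with a cover seated level on it (value of joint carriage above 0.08 m and ((horizontal distance between dish0 and bay0 below 0.006 m and z of dish0 in the frame of bay0 between -0.003 and 0.0025 m) or (horizontal distance between dish0 and bay1 below 0.006 m and z of dish0 in the frame of bay1 between -0.003 and 0.0025 m) or (horizontal distance between dish0 and bay2 below 0.006 m and z of dish0 in the frame of bay2 between -0.003 and 0.0025 m) or (horizontal distance between dish0 and bay3 below 0.006 m and z of dish0 in the frame of bay3 between -0.003 and 0.0025 m)) and angle between each of dish0, dish1, dish2's own z axis and vertical below 0.05 rad and ((horizontal distance between cover0 and dish0 below 0.0065 m and z of cover0 in the frame of dish0 between 0.0225 and 0.0275 m and angle between the z axis of cover0 and the z axis of dish0, either way round below 0.06 rad) or (horizontal distance between cover1 and dish0 below 0.0065 m and z of cover1 in the frame of dish0 between 0.0225 and 0.0275 m and angle between the z axis of cover1 and the z axis of dish0, either way round below 0.06 rad) or (horizontal distance between cover2 and dish0 below 0.0065 m and z of cover2 in the frame of dish0 between 0.0225 and 0.0275 m and angle between the z axis of cover2 and the z axis of dish0, either way round below 0.06 rad)) and ((horizontal distance between dish1 and bay0 below 0.006 m and z of dish1 in the frame of bay0 between -0.003 and 0.0025 m) or (horizontal distance between dish1 and bay1 below 0.006 m and z of dish1 in the frame of bay1 between -0.003 and 0.0025 m) or (horizontal distance between dish1 and bay2 below 0.006 m and z of dish1 in the frame of bay2 between -0.003 and 0.0025 m) or (horizontal distance between dish1 and bay3 below 0.006 m and z of dish1 in the frame of bay3 between -0.003 and 0.0025 m)) and ((horizontal distance between cover0 and dish1 below 0.0065 m and z of cover0 in the frame of dish1 between 0.0225 and 0.0275 m and angle between the z axis of cover0 and the z axis of dish1, either way round below 0.06 rad) or (horizontal distance between cover1 and dish1 below 0.0065 m and z of cover1 in the frame of dish1 between 0.0225 and 0.0275 m and angle between the z axis of cover1 and the z axis of dish1, either way round below 0.06 rad) or (horizontal distance between cover2 and dish1 below 0.0065 m and z of cover2 in the frame of dish1 between 0.0225 and 0.0275 m and angle between the z axis of cover2 and the z axis of dish1, either way round below 0.06 rad)) and ((horizontal distance between dish2 and bay0 below 0.006 m and z of dish2 in the frame of bay0 between -0.003 and 0.0025 m) or (horizontal distance between dish2 and bay1 below 0.006 m and z of dish2 in the frame of bay1 between -0.003 and 0.0025 m) or (horizontal distance between dish2 and bay2 below 0.006 m and z of dish2 in the frame of bay2 between -0.003 and 0.0025 m) or (horizontal distance between dish2 and bay3 below 0.006 m and z of dish2 in the frame of bay3 between -0.003 and 0.0025 m)) and ((horizontal distance between cover0 and dish2 below 0.0065 m and z of cover0 in the frame of dish2 between 0.0225 and 0.0275 m and angle between the z axis of cover0 and the z axis of dish2, either way round below 0.06 rad) or (horizontal distance between cover1 and dish2 below 0.0065 m and z of cover1 in the frame of dish2 between 0.0225 and 0.0275 m and angle between the z axis of cover1 and the z axis of dish2, either way round below 0.06 rad) or (horizontal distance between cover2 and dish2 below 0.0065 m and z of cover2 in the frame of dish2 between 0.0225 and 0.0275 m and angle between the z axis of cover2 and the z axis of dish2, either way round below 0.06 rad))), for 0.2 s.
4. the stage is slid fully home (value of joint carriage below 0.005 m), for 0.1 s.
5. the clamp knob is turned back to locked (value of joint clamp below 0.25 rad and value of joint carriage below 0.006 m), for 0.2 s.
At the end, for the whole second after the job is handed in: Clamp knob locked (below 0.25 rad), stage home (within 6 mm), every dish flat on the plate within 6 mm of a bay's centre and upright, each with a cover seated in its mouth (within 6.5 mm of centre, at seated height within 2.5 mm, level within 0.06 rad), all at rest (all of step 5 and ((horizontal distance between dish0 and bay0 below 0.006 m and z of dish0 in the frame of bay0 between -0.003 and 0.0025 m) or (horizontal distance between dish0 and bay1 below 0.006 m and z of dish0 in the frame of bay1 between -0.003 and 0.0025 m) or (horizontal distance between dish0 and bay2 below 0.006 m and z of dish0 in the frame of bay2 between -0.003 and 0.0025 m) or (horizontal distance between dish0 and bay3 below 0.006 m and z of dish0 in the frame of bay3 between -0.003 and 0.0025 m)) and angle between each of dish0, dish1, dish2's own z axis and vertical below 0.05 rad and ((horizontal distance between cover0 and dish0 below 0.0065 m and z of cover0 in the frame of dish0 between 0.0225 and 0.0275 m and angle between the z axis of cover0 and the z axis of dish0, either way round below 0.06 rad) or (horizontal distance between cover1 and dish0 below 0.0065 m and z of cover1 in the frame of dish0 between 0.0225 and 0.0275 m and angle between the z axis of cover1 and the z axis of dish0, either way round below 0.06 rad) or (horizontal distance between cover2 and dish0 below 0.0065 m and z of cover2 in the frame of dish0 between 0.0225 and 0.0275 m and angle between the z axis of cover2 and the z axis of dish0, either way round below 0.06 rad)) and ((horizontal distance between dish1 and bay0 below 0.006 m and z of dish1 in the frame of bay0 between -0.003 and 0.0025 m) or (horizontal distance between dish1 and bay1 below 0.006 m and z of dish1 in the frame of bay1 between -0.003 and 0.0025 m) or (horizontal distance between dish1 and bay2 below 0.006 m and z of dish1 in the frame of bay2 between -0.003 and 0.0025 m) or (horizontal distance between dish1 and bay3 below 0.006 m and z of dish1 in the frame of bay3 between -0.003 and 0.0025 m)) and ((horizontal distance between cover0 and dish1 below 0.0065 m and z of cover0 in the frame of dish1 between 0.0225 and 0.0275 m and angle between the z axis of cover0 and the z axis of dish1, either way round below 0.06 rad) or (horizontal distance between cover1 and dish1 below 0.0065 m and z of cover1 in the frame of dish1 between 0.0225 and 0.0275 m and angle between the z axis of cover1 and the z axis of dish1, either way round below 0.06 rad) or (horizontal distance between cover2 and dish1 below 0.0065 m and z of cover2 in the frame of dish1 between 0.0225 and 0.0275 m and angle between the z axis of cover2 and the z axis of dish1, either way round below 0.06 rad)) and ((horizontal distance between dish2 and bay0 below 0.006 m and z of dish2 in the frame of bay0 between -0.003 and 0.0025 m) or (horizontal distance between dish2 and bay1 below 0.006 m and z of dish2 in the frame of bay1 between -0.003 and 0.0025 m) or (horizontal distance between dish2 and bay2 below 0.006 m and z of dish2 in the frame of bay2 between -0.003 and 0.0025 m) or (horizontal distance between dish2 and bay3 below 0.006 m and z of dish2 in the frame of bay3 between -0.003 and 0.0025 m)) and ((horizontal distance between cover0 and dish2 below 0.0065 m and z of cover0 in the frame of dish2 between 0.0225 and 0.0275 m and angle between the z axis of cover0 and the z axis of dish2, either way round below 0.06 rad) or (horizontal distance between cover1 and dish2 below 0.0065 m and z of cover1 in the frame of dish2 between 0.0225 and 0.0275 m and angle between the z axis of cover1 and the z axis of dish2, either way round below 0.06 rad) or (horizontal distance between cover2 and dish2 below 0.0065 m and z of cover2 in the frame of dish2 between 0.0225 and 0.0275 m and angle between the z axis of cover2 and the z axis of dish2, either way round below 0.06 rad)) and linear speed of each of dish0, dish1, dish2 below 0.02 m/s); the robot touches nothing.
It fails at once if a bystander was shoved more than 60 mm away (distance of any of amber_bottle, white_bottle, beaker, jar, bung, spatula from where it was at the start of the episode above 0.06 m).
Of dish0, dish1, dish2 only 2 to 3 are there at a start; the rules pass over those that are not, and their reading is None.
At some moment in a run one of dish0, dish1, dish2, cover0, cover1, cover2 may be knocked a few centimetres aside while the robot is not near it.
It also fails if it takes over 210 s, if anything falls off the work surface, if the arm or the gripper's body presses on something with over 40 N, if the wrist force passes 120 N, or if a joint passes its speed limit or range.

## Working session

There is one attempt and no reset: what is moved stays moved. The work goes in short steps, Python scripts to look and compute and a tool call to move; the robot and the scene stay as the last step left them, time stands still between calls to the robot, and variables do not carry over. Pictures are saved under pics/ and viewed, at most 14 in all, crops included, and the job is handed in when it is done.

Besides the shell and the picture viewer there is one more tool, called after "Call:" by a JSON object that holds its "api" and its "payload". servo_tool: Moves the arm, as the interface text tells. Scaled input: -1 to 1 covers 250 mm each way for a shift and 90 degrees each way for a turn. Its arguments: {"type":"object","properties":{"commands":{"type":"array"},"claw":{"type":"number"},"squeeze":{"type":"number"}},"required":["commands"]}

```bash
ls; mkdir -p pics; cat > h.py <<'E'
import numpy as np, cv2
from scipy.spatial.transform import Rotation as R
from bench import r
def ext(cam,o=None):
    m=r.camera_model(cam)
    if cam!='wrist': return m,np.array(m['extrinsics'])
    o=o or r.get_obs(); T=np.eye(4); T[:3,:3]=R.from_rotvec(o['orientation']).as_matrix(); T[:3,3]=o['tcp_pos']
    return m,T@np.array(m['hand_eye'])
def ray(cam,uv,o=None):
    m,T=ext(cam,o); d=np.array([(uv[0]-m['cx'])/m['fx'],(uv[1]-m['cy'])/m['fy']]); s=d.copy()
    for _ in range(20): s=d/(1+m['k1']*(s@s))
    return T[:3,3],T[:3,:3]@np.array([s[0],s[1],1.])
def at_z(cam,uv,z,o=None):
    p,d=ray(cam,uv,o); return p+d*(z-p[2])/d[2]
def at_d(cam,uv,dep,o=None):
    p,d=ray(cam,uv,o); u,v=np.round(uv).astype(int); w=dep[max(v-1,0):v+2,max(u-1,0):u+2]; w=w[w>0]
    return p+d*np.median(w) if len(w) else p*np.nan
def tri(rays):
    A=0;b=0
    for p,d in rays:
        d=d/np.linalg.norm(d); M=np.eye(3)-np.outer(d,d); A=A+M; b=b+M@p
    return np.linalg.solve(A,b)
def save(img,n): cv2.imwrite('pics/'+n,img[:,:,::-1])
E
python3 - <<'E'
from h import *
np.set_printoptions(precision=3,suppress=True)
o=r.get_obs(); print(o['clock'],o['tcp_pos'],o['orientation'],r.tcp_to_tips)
D={}
for c in ['top','scene']:
    im,d=r.grab_frame(c); D[c]=d; save(im,c+'0.png'); print(c,ext(c)[1][:3,3])
    for n in ['dish0','cover0','bay0','handle','clamp_grip','amber_bottle','white_bottle','beaker','jar','bung','spatula']:
        for q in r.mark_of(c,n): print(c,n,np.round(q['uv'],1),round(q['confidence'],2),at_d(c,q['uv'],d))
E
```

```text
pics
0.0 [0.296 0.606 0.228] [-0.707 -3.061  0.003] 0.019
top [ 0.443 -0.073  1.219]
top dish0 [412.  221.9] 0.9 [ 0.531 -0.328  0.013]
top dish0 [403.4 189.2] 0.81 [ 0.619 -0.306  0.012]
top dish0 [444.6 205.7] 0.65 [ 0.575 -0.416  0.013]
top cover0 [368.  231.3] 0.98 [ 0.504 -0.209  0.032]
top cover0 [364.6 272.7] 0.74 [ 0.397 -0.2    0.031]
top cover0 [360.3 189.3] 0.58 [ 0.617 -0.191  0.011]
top cover0 [408.4 268.7] 0.56 [ 0.408 -0.313  0.032]
top bay0 [173.6 226.9] 0.91 [0.51  0.293 0.043]
top bay0 [212.8 185.4] 0.76 [0.619 0.197 0.045]
top bay0 [171.  190.8] 0.76 [0.604 0.304 0.042]
top bay0 [215.7 221.6] 0.55 [0.525 0.187 0.042]
top handle [243.1 186. ] 0.66 [0.612 0.112 0.084]
top handle [214.3 226.9] 0.54 [0.511 0.19  0.042]
top clamp_grip [242.1 220.7] 0.49 [0.525 0.112 0.082]
top amber_bottle [297.2 128.7] 0.76 [ 0.763 -0.022  0.079]
top amber_bottle [364.8 273.8] 0.38 [ 0.393 -0.202  0.013]
top white_bottle [388.5 143.5] 0.94 [ 0.722 -0.253  0.1  ]
top white_bottle [296.1 124.4] 0.41 [ 0.77  -0.02   0.095]
top beaker [347.5 132.7] 0.64 [ 0.775 -0.156  0.004]
top jar [448.
[... 1188 characters left out ...]
[301.3 290.5] 0.89 [ 0.819 -0.     0.064]
scene amber_bottle [232.1 235. ] 0.52 [ 0.777 -0.247  0.065]
scene white_bottle [235.5 235.6] 0.7 [ 0.77  -0.243  0.055]
scene white_bottle [451.9 254. ] 0.36 [0.516 0.294 0.044]
scene beaker [264.2 262.8] 0.71 [ 0.799 -0.128  0.055]
scene beaker [417.2 237.4] 0.68 [0.514 0.189 0.04 ]
scene beaker [453.5 251.8] 0.27 [0.506 0.295 0.043]
scene beaker [233.7 236.6] 0.26 [ 0.776 -0.245  0.056]
scene jar [245. 149.] 0.66 [ 0.481 -0.422  0.022]
scene bung [304.7 147.6] 0.58 [ 0.377 -0.261  0.018]
scene bung [294.9 189.6] 0.4 [ 0.53  -0.203  0.012]
scene spatula [350.6 173.3] 0.65 [ 0.388 -0.087  0.01 ]
scene spatula [282.7 151.6] 0.4 [ 0.422 -0.317  0.011]
```

View pics/top0.png

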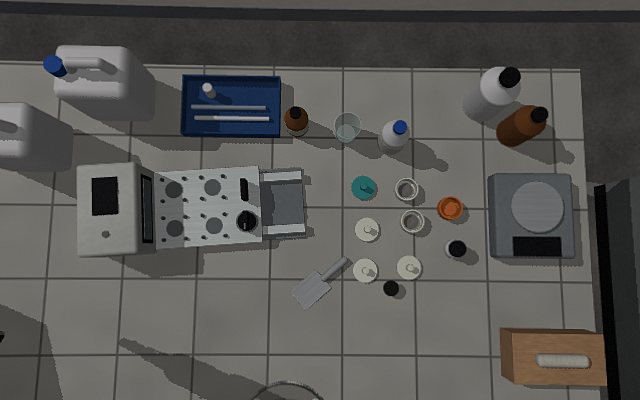

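View pics/scene0.png

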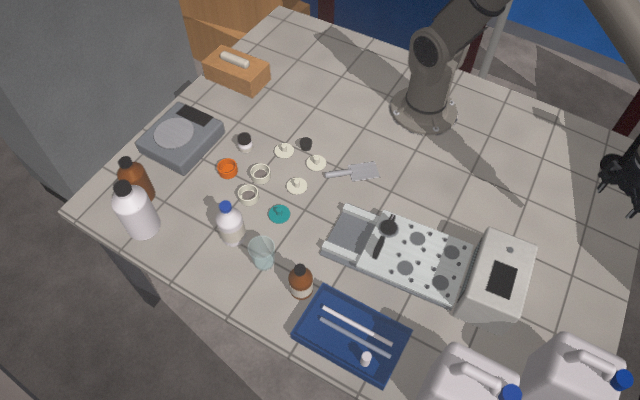

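Top view: white dishes at (406,189) and (412,221), with the orange look-alike at (450,208). The white covers are at (367,230), (365,270) and (409,268), and the turquoise one at (364,188). The handle is at (244,189) and the clamp knob at (247,220). The scene view agrees, so there are two dishes. Next I'll work out a move that puts the wrist camera over the stage.

```bash
cat >> h.py <<'E'
def go(p,yaw,o=None):
    """tool y at yaw deg (mod 180) in world, pointing down; prints normalised shift, turn, rows"""
    o=o or r.get_obs(); M=R.from_rotvec(o['orientation']).as_matrix()
    y=np.array([np.cos(np.radians(yaw)),np.sin(np.radians(yaw)),0]); best=None
    for s in (1,-1):
        T=np.column_stack([np.cross(s*y,[0,0,-1]),s*y,[0,0,-1]]); v=R.from_matrix(M.T@T).as_rotvec()
        if best is None or np.linalg.norm(v)<np.linalg.norm(best): best=v
    d=M.T@(np.array(p)-o['tcp_pos'])
    print('shift',np.round(d/.25,3),'turn',np.round(best/(np.pi/2),3),'rows',np.ceil(max(np.linalg.norm(d)/.05,np.degrees(np.linalg.norm(best))/8.59)))
E
python3 - <<'E'
from h import *
m=r.camera_model('wrist'); print(np.round(m['hand_eye'],3),m['fx'],m['cx'],m['cy'],m['k1'])
go([.52,.11,.30],93)
E
```

```text
[[-0.    -0.966 -0.258  0.066]
 [ 1.    -0.    -0.001 -0.001]
 [ 0.001 -0.258  0.966 -0.145]
 [ 0.     0.     0.     1.   ]] 279.200793993199 320.04122041420555 201.89169014826865 -0.03064314809969292
shift [-1.677 -1.393 -0.285] turn [-0.    -0.    -0.322] rows 11.0
```

Call:
{"api": "servo_tool", "payload": {"commands": [[[-0.84,-0.7,-0.285],[0,0,-0.322]],[[-0.84,-0.7,-0.285],[0,0,-0.322]],[[-0.84,-0.7,-0.285],[0,0,-0.322]],[[-0.84,-0.7,-0.285],[0,0,-0.322]],[[-0.84,-0.7,-0.285],[0,0,-0.322]],[[-0.84,-0.7,-0.285],[0,0,-0.322]],[[-0.84,-0.7,-0.285],[0,0,-0.322]],[[-0.84,-0.7,-0.285],[0,0,-0.322]]]}}

```text
clock: 2.0
tcp_pos: [0.4083, 0.3571, 0.3005]
orientation: [-0.079, 3.14, 0.002]
contact_force: [-1.0, 0.5, -0.6]
grip_width: 0.0856
gripper_force: 0.0
```

```bash
python3 -c "
from h import *
go([.52,.13,.30],93)"
```

```text
shift [-0.401 -0.93   0.001] turn [ 0.001  0.    -0.001] rows 6.0
```

Call:
{"api": "servo_tool", "payload": {"commands": [[[-0.401,-0.93,0],[0,0,0]],[[-0.401,-0.93,0],[0,0,0]],[[-0.401,-0.93,0],[0,0,0]],[[-0.401,-0.93,0],[0,0,0]],[[-0.401,-0.93,0],[0,0,0]],[[-0.401,-0.93,0],[0,0,0]],[[-0.401,-0.93,0],[0,0,0]],[[-0.401,-0.93,0],[0,0,0]]]}}

```text
clock: 2.8
tcp_pos: [0.5194, 0.133, 0.2996]
orientation: [0.087, -3.139, -0.001]
contact_force: [0.3, 1.0, -0.4]
grip_width: 0.0852
gripper_force: 0.0
```

```bash
python3 - <<'E'
from h import *
np.set_printoptions(precision=4,suppress=True)
o=r.get_obs(); im,d=r.grab_frame('wrist'); save(im,'w1.png'); print(o['clock'],o['tcp_pos'])
for n in ['bay0','handle','clamp_grip']:
    for q in r.mark_of('wrist',n): print(n,np.round(q['uv'],1),round(q['confidence'],2),at_d('wrist',q['uv'],d,o))
E
```

```text
2.8 [0.5194 0.133  0.2996]
bay0 [358.5 177.5] 0.81 [0.5201 0.1887 0.041 ]
bay0 [430.8 170. ] 0.79 [0.5029 0.2924 0.043 ]
bay0 [425.1 232.3] 0.76 [0.5994 0.2992 0.0417]
bay0 [360.9 236.5] 0.56 [0.6114 0.2006 0.0421]
handle [305.6 241.9] 0.86 [0.6076 0.1171 0.0831]
handle [105.  83.] 0.37 [ 0.4041 -0.1928  0.0097]
clamp_grip [300.9 183.4] 0.68 [0.5254 0.1074 0.0817]
```

View pics/w1.png

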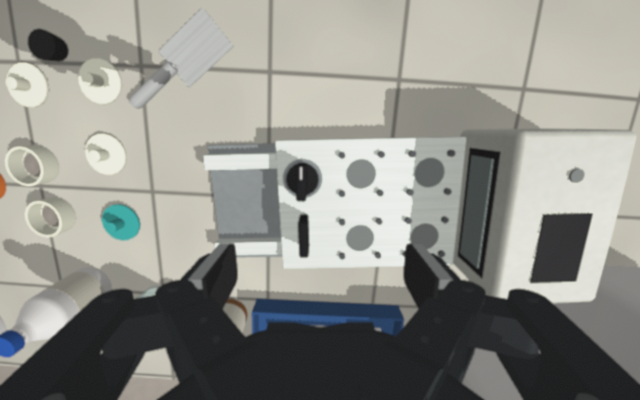

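The wrist view shows the bays as grey discs at (361,174), (429,172), (425,237) and (360,238). The handle is at (304,235). The clamp knob is at (302,180) with its bar along plate x, so it is locked. I'll refine all of these with depth and segmentation.

```bash
cat >> h.py <<'E'
def cloud(cam,d,o=None):
    m,T=ext(cam,o); v,u=np.mgrid[:400,:640]
    pts=np.stack([u,v],-1).reshape(-1,1,2).astype(float)
    K=np.array([[m['fx'],0,m['cx']],[0,m['fy'],m['cy']],[0,0,1]])
    s=cv2.undistortPoints(pts,K,np.array([m['k1'],0,0,0.]))[:,0]
    P=np.column_stack([s,np.ones(len(s))])*d.reshape(-1,1)
    W=P@T[:3,:3].T+T[:3,3]; W[d.reshape(-1)<=0]=np.nan
    return W.reshape(400,640,3)
def bays(cam,im,W):
    """grey discs printed on plate: list of centroids"""
    g=cv2.cvtColor(im,cv2.COLOR_RGB2GRAY).astype(int)
    out=[]
    for q in r.mark_of(cam,'bay0'):
        u,v=np.round(q['uv']).astype(int)
        if not(15<u<625 and 15<v<385) or not .03<W[v,u,2]<.055 : continue
        loc=g[v-14:v+15,u-14:u+15]; c=np.median(loc[12:17,12:17])
        n,lab,st,ce=cv2.connectedComponentsWithStats((abs(loc-c)<18).astype(np.uint8))
        k=lab[14,14]; uv=ce[k]+[u-14,v-14]; w=W[v-14:v+15,u-14:u+15][lab==k]
        out.append((np.nanmedian(w,0),st[k,4],uv,st[k,2:4],at_z(cam,uv,.042)))
    return out
def blob(W,c,zlo,zhi,rad):
    m=(abs(W[...,0]-c[0])<rad)&(abs(W[...,1]-c[1])<rad)&(W[...,2]>zlo)&(W[...,2]<zhi)
    p=W[m][:,:2]; rc=cv2.minAreaRect(p.astype(np.float32)*1000)
    return np.nanmean(p,0),np.median(W[m][:,2]),rc,len(p)
E
python3 - <<'E'
from h import *
np.set_printoptions(precision=4,suppress=True)
o=r.get_obs(); im,d=r.grab_frame('wrist'); W=cloud('wrist',d,o)
for b in bays('wrist',im,W): print(b)
for c in [(.6076,.1171),(.5254,.1074)]: print(blob(W,c,.076,.09,.04))
im,d=r.grab_frame('top'); W=cloud('top',d)
for b in bays('top',im,W): print('top',b)
for c in [(.6076,.1171),(.5254,.1074)]: print(blob(W,c,.076,.09,.04))
E
```

```text
(array([0.5147, 0.191 , 0.0418]), np.int32(554), array([361.1011, 173.9332]), array([27, 24], dtype=int32), array([0.5153, 0.1902, 0.042 ]))
(array([0.5056, 0.2905, 0.042 ]), np.int32(599), array([429.601 , 171.2905]), array([28, 26], dtype=int32), array([0.5059, 0.2898, 0.042 ]))
(array([0.6138, 0.1985, 0.0417]), np.int32(486), array([360.0514, 237.3025]), array([25, 24], dtype=int32), array([0.6138, 0.1976, 0.042 ]))
(array([0.6013, 0.2965, 0.0419]), np.int32(550), array([424.2673, 236.9055]), array([25, 28], dtype=int32), array([0.608 , 0.2973, 0.042 ]))
(array([0.6027, 0.1136]), np.float64(0.08292686998235402), ((603.9035034179688, 113.47687530517578), (52.67230987548828, 13.973287582397461), 4.189822673797607), 368)
(array([0.5238, 0.1076]), np.float64(0.08109281911552524), ((524.5962524414062, 107.68133544921875), (48.83423614501953, 13.339984893798828), 1.9348044395446777), 392)
top (array([0.6186, 0.1955, 0.0428]), np.int32(167), array([213.1257, 185.8024]), array([17, 17], dtype=int32), array([0.618 , 0.1965, 0.042 ]))
top (array([0.5081, 0.1851, 0.0435]), np.int32(122), array([215.6721, 227.5246]), array([14, 13], dtype=int32), array([0.5094, 0.1861, 0.042 ]))
(array([0.606 , 0.1122]), np.float64(0.08348978951954711), ((606.1300659179688, 112.91148376464844), (53.942508697509766, 14.121253967285156), 5.694062232971191), 124)
(array([0.5178, 0.106 ]), np.float64(0.08253384434512934), ((517.7000732421875, 106.1387939453125), (27.83408546447754, 13.372259140014648), 0.21949367225170135), 71)
```

```bash
python3 - <<'E'
from h import *
go([.5243,.1076,.14],94.5); go([.5243,.1076,.075],94.5)
E
```

```text
shift [-0.012 -0.094  0.64 ] turn [ 0.     0.    -0.016] rows 4.0
shift [-0.012 -0.094  0.9  ] turn [ 0.     0.    -0.016] rows 5.0
```

Call:
{"api": "servo_tool", "payload": {"commands": [[[-0.012,-0.094,0.3],[0,0,-0.016]],[[-0.012,-0.094,0.6],[0,0,-0.016]],[[-0.012,-0.094,0.64],[0,0,-0.016]],[[-0.012,-0.094,0.64],[0,0,-0.016]],[[-0.012,-0.094,0.64],[0,0,-0.016]],[[-0.012,-0.094,0.75],[0,0,-0.016]],[[-0.012,-0.094,0.85],[0,0,-0.016]],[[-0.012,-0.094,0.9],[0,0,-0.016]],[[-0.012,-0.094,0.9],[0,0,-0.016]],[[-0.012,-0.094,0.9],[0,0,-0.016]]], "claw": 0.5}}

```text
clock: 4.2
tcp_pos: [0.5257, 0.1076, 0.0767]
orientation: [-0.121, 3.137, 0.001]
contact_force: [-0.2, 0.1, -0.2]
grip_width: 0.0426
gripper_force: 0.0
```

Call:
{"api": "servo_tool", "payload": {"commands": [[[0,0,0],[0,0,0]],[[0,0,0],[0,0,0]],[[0,0,0],[0,0,0]],[[0,0,0],[0,0,0]],[[0,0,0],[0,0,0]],[[0,0,0],[0,0,0]]], "claw": 1, "squeeze": 30}}

```text
clock: 4.8
tcp_pos: [0.5252, 0.1074, 0.0764]
orientation: [-0.121, 3.137, 0.001]
contact_force: [-1.5, -0.4, 6.8]
grip_width: 0.0124
gripper_force: 29.8
```

Call:
{"api": "servo_tool", "payload": {"commands": [[[0,0,-0.004],[0,0,0.09]],[[0,0,-0.004],[0,0,0.18]],[[0,0,-0.004],[0,0,0.27]],[[0,0,-0.004],[0,0,0.36]],[[0,0,-0.004],[0,0,0.45]],[[0,0,-0.004],[0,0,0.54]],[[0,0,-0.004],[0,0,0.63]],[[0,0,-0.004],[0,0,0.72]],[[0,0,-0.004],[0,0,0.81]],[[0,0,-0.004],[0,0,0.9]],[[0,0,-0.004],[0,0,0.92]],[[0,0,-0.004],[0,0,0.92]],[[0,0,-0.004],[0,0,0.92]],[[0,0,-0.004],[0,0,0.92]]]}}

```text
clock: 6.2
tcp_pos: [0.5269, 0.1084, 0.0766]
orientation: [1.981, 2.434, 0.007]
contact_force: [7.0, 2.5, -8.4]
grip_width: 0.0121
gripper_force: 29.5
```

```bash
python3 - <<'E'
from h import *
o=r.get_obs(); M=R.from_rotvec(o['orientation']).as_matrix(); print(np.degrees(np.arctan2(M[1,1],M[0,1])))
print(M.T@np.array([.078,-.997,0])*.112/.25)
E
```

```text
11.699261986679721
[-4.44462639e-01 -5.63516563e-02 -3.44962862e-04]
```

Call:
{"api": "servo_tool", "payload": {"commands": [[[-0.04,-0.005,0],[0,0,0]],[[-0.1,-0.013,0],[0,0,0]],[[-0.17,-0.021,0],[0,0,0]],[[-0.24,-0.03,0],[0,0,0]],[[-0.31,-0.039,0],[0,0,0]],[[-0.37,-0.047,0],[0,0,0]],[[-0.41,-0.052,0],[0,0,0]],[[-0.43,-0.055,0],[0,0,0]],[[-0.445,-0.056,0],[0,0,0]],[[-0.445,-0.056,0],[0,0,0]],[[-0.445,-0.056,0],[0,0,0]]]}}

```text
clock: 7.3
tcp_pos: [0.5353, -0.0003, 0.0766]
orientation: [1.981, 2.439, 0.009]
contact_force: [5.6, 8.9, -5.1]
grip_width: 0.0122
gripper_force: 29.8
```

Call:
{"api": "servo_tool", "payload": {"commands": [[[0,0,0],[0,0,0]],[[0,0,0],[0,0,0]],[[0,0,-0.05],[0,0,0]],[[0,0,-0.2],[0,0,0]],[[0,0,-0.4],[0,0,0]],[[0,0,-0.6],[0,0,0]],[[0,0,-0.8],[0,0,0]],[[0,0,-0.9],[0,0,0]],[[0,0,-0.9],[0,0,0]]], "claw": 0.5}}

```text
clock: 8.2
tcp_pos: [0.535, -0.0058, 0.306]
orientation: [1.984, 2.43, 0.011]
contact_force: [0.2, -0.0, 0.7]
grip_width: 0.0423
gripper_force: 0.0
```

```bash
python3 - <<'E'
from h import *
go([.56,-.14,.30],93)
E
```

```text
shift [-0.546 -0.009  0.024] turn [ 0.005  0.003 -0.905] rows 10.0
```

Call:
{"api": "servo_tool", "payload": {"commands": [[[-0.546,0,0.02],[0,0,-0.45]],[[-0.546,0,0.02],[0,0,-0.45]],[[-0.546,0,0.02],[0,0,-0.45]],[[-0.546,0,0.02],[0,0,-0.45]],[[-0.546,0,0.02],[0,0,-0.9]],[[-0.546,0,0.02],[0,0,-0.9]],[[-0.546,0,0.02],[0,0,-0.9]],[[-0.546,0,0.02],[0,0,-0.9]],[[-0.546,0,0.02],[0,0,-0.9]],[[-0.546,0,0.02],[0,0,-0.9]],[[-0.546,0,0.02],[0,0,-0.9]],[[-0.546,0,0.02],[0,0,-0.9]]], "claw": 0}}

```text
clock: 9.4
tcp_pos: [0.5599, -0.1388, 0.2956]
orientation: [0.065, -3.14, -0.0]
contact_force: [0.5, -0.1, -0.3]
grip_width: 0.0855
gripper_force: 0.0
```

```bash
cat > look.py <<'E'
from h import *
import sys
np.set_printoptions(precision=4,suppress=True)
for cam in sys.argv[2:]:
    o=r.get_obs(); im,d=r.grab_frame(cam); save(im,sys.argv[1]+cam+'.png'); W=cloud(cam,d,o); print(cam,o['clock'],o['tcp_pos'])
    hsv=cv2.cvtColor(im,cv2.COLOR_RGB2HSV)
    for b in bays(cam,im,W): print(' bay',b[0],b[1],b[2],b[4])
    for n in ['handle','clamp_grip']:
        for q in r.mark_of(cam,n)[:1]:
            p=at_d(cam,q['uv'],d,o)
            try: print(' ',n,p,blob(W,p,.076,.09,.04))
            except Exception: print(' ',n,p)
    for n,lo,hi in [('dish0',.022,.036),('cover0',.026,.04)]:
        for q in r.mark_of(cam,n):
            u,v=np.round(q['uv']).astype(int); p=at_d(cam,q['uv'],d,o); s=hsv[v-3:v+4,u-3:u+4,1].mean()
            try: b=blob(W,p,lo,hi,.038 if n=='dish0' else .03)
            except Exception: b=None
            print(' ',n,np.round(q['uv'],1),round(q['confidence'],2),p,'sat',round(s),b)
E
python3 look.py a wrist top
```

```text
wrist 9.4 [ 0.5599 -0.1388  0.2956]
 bay [0.5227 0.0813 0.0419] 618 [475.4045 156.3398] [0.5229 0.0812 0.042 ]
 bay [0.6142 0.1885 0.0418] 504 [532.7083 219.9127] [0.6143 0.1886 0.042 ]
 bay [0.6219 0.0884 0.0417] 511 [468.3914 222.1703] [0.6219 0.0887 0.042 ]
 bay [0.5146 0.1803 0.0418] 607 [543.3328 153.9292] [0.5145 0.1806 0.042 ]
  handle [0.6233 0.0865 0.0416] (array([nan, nan]), np.float64(nan), ((0.0, 0.0), (0.0, 0.0), 0.0), 0)
  clamp_grip [ 0.5292 -0.0022  0.0809] (array([ 0.5342, -0.0039]), np.float64(0.08110842170529525), ((534.7994384765625, -3.248922348022461), (14.272273063659668, 50.18939208984375), 11.902108192443848), 420)
  dish0 [202.9 146.7] 0.84 [ 0.5279 -0.3192  0.0117] sat 26 (array([ 0.5315, -0.3257]), np.float64(0.029120433991863842), ((531.669677734375, -324.9137268066406), (61.361106872558594, 60.339637756347656), 28.676679611206055), 498)
  dish0 [215.7 202.6] 0.75 [ 0.6156 -0.3047  0.0105] sat 26 (array([ 0.6156, -0.3116]), np.float64(0.028629488023423494), ((615.4283447265625, -310.82659912109375), (60.555335998535156, 61.72100830078125), 43.555366516113
[... 2321 characters left out ...]
97266, 61.22905349731445), 74.63880920410156), 84)
  dish0 [446.  203.9] 0.63 [ 0.5801 -0.4196  0.0124] sat 194 (array([ 0.5735, -0.426 ]), np.float64(0.030050608698509618), ((571.4048461914062, -425.3556823730469), (55.781558990478516, 61.49527359008789), 0.5288324952125549), 122)
  cover0 [410.3 265.8] 0.89 [ 0.4157 -0.3173  0.0349] sat 19 (array([ 0.4126, -0.3161]), np.float64(0.03292111487055194), ((412.5368347167969, -316.6898498535156), (15.500844955444336, 16.09442710876465), 0.6652572154998779), 41)h.py:56: RuntimeWarning: Mean of empty slice
  return np.nanmean(p,0),np.median(W[m][:,2]),rc,len(p)
  return _methods._mean(a, axis=axis, dtype=dtype,
  ret = ret.dtype.type(ret / rcount)
```

View pics/awrist.png

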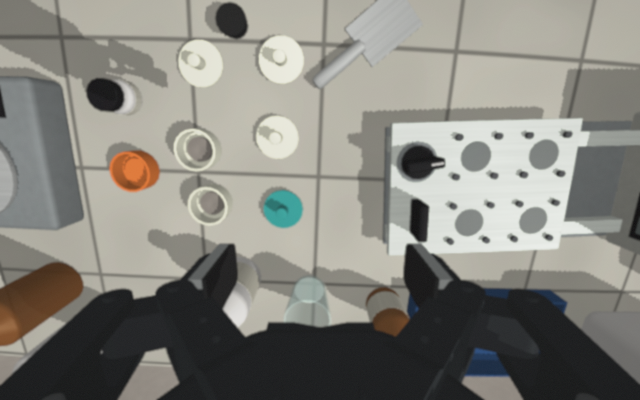

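The stage is out: each bay moved 110 mm, and the clamp bar lies along the slide. In this view the white dishes are at (195,150) and (208,205), the orange one at (134,170). The white covers are at (200,63), (281,58) and (277,136), the turquoise one at (283,208). The rim height of 29 mm and cover top of 32–33 mm match the text. First grasp is the dish at (0.532,-0.325).

```bash
python3 - <<'E'
from h import *
go([.5318,-.325,.08],94.5); go([.5318,-.325,.02],94.5)
E
```

```text
shift [ 0.149 -0.74   0.864] turn [ 0.    -0.    -0.021] rows 6.0
shift [ 0.149 -0.74   1.104] turn [ 0.    -0.    -0.021] rows 7.0
```

Call:
{"api": "servo_tool", "payload": {"commands": [[[0.149,-0.74,0.2],[0,0,-0.021]],[[0.149,-0.74,0.2],[0,0,-0.021]],[[0.149,-0.74,0.2],[0,0,-0.021]],[[0.149,-0.74,0.2],[0,0,-0.021]],[[0.149,-0.74,0.4],[0,0,-0.021]],[[0.149,-0.74,0.6],[0,0,-0.021]],[[0.149,-0.74,0.8],[0,0,-0.021]],[[0.149,-0.74,0.864],[0,0,-0.021]],[[0.149,-0.74,0.864],[0,0,-0.021]],[[0.149,-0.74,0.864],[0,0,-0.021]],[[0.149,-0.74,0.864],[0,0,-0.021]]]}}

```text
clock: 11.1
tcp_pos: [0.5336, -0.3261, 0.0829]
orientation: [-0.123, 3.135, -0.003]
contact_force: [-0.1, -0.8, 0.2]
grip_width: 0.0852
gripper_force: 0.0
```

```bash
python3 - <<'E'
from h import *
o=r.get_obs(); im,d=r.grab_frame('wrist'); W=cloud('wrist',d,o)
print(o['tcp_pos'],blob(W,[.5318,-.325],.022,.036,.038))
go([.5318,-.325,.02],94.5)
E
```

```text
[ 0.53358146 -0.32608106  0.08289141] (array([ 0.53205546, -0.32488232]), np.float64(0.028959633455754752), ((531.3081665039062, -325.12420654296875), (60.867942810058594, 60.84685516357422), 64.18003845214844), 1595)
shift [0.007 0.005 0.251] turn [-0.001  0.003  0.   ] rows 2.0
```

Call:
{"api": "servo_tool", "payload": {"commands": [[[0.007,0.005,0.1],[0,0,0]],[[0.007,0.005,0.18],[0,0,0]],[[0.007,0.005,0.25],[0,0,0]],[[0.007,0.005,0.25],[0,0,0]],[[0.007,0.005,0.25],[0,0,0]],[[0.007,0.005,0.25],[0,0,0]]]}}

```text
clock: 11.75
tcp_pos: [0.5307, -0.3245, 0.0188]
orientation: [-0.123, 3.137, -0.002]
contact_force: [1.6, -0.8, -0.5]
grip_width: 0.0853
gripper_force: 0.0
```

Call:
{"api": "servo_tool", "payload": {"commands": [[[0,0,0],[0,0,0]],[[0,0,0],[0,0,0]],[[0,0,0],[0,0,0]],[[0,0,0],[0,0,0]],[[0,0,0],[0,0,0]],[[0,0,0],[0,0,0]]], "claw": 1, "squeeze": 30}}

```text
clock: 12.35
tcp_pos: [0.5305, -0.3241, 0.0187]
orientation: [-0.123, 3.138, -0.0]
contact_force: [-2.1, 1.2, 6.0]
grip_width: 0.0589
gripper_force: 30.9
```

```bash
python3 - <<'E'
from h import *
o=r.get_obs();print(o['tcp_pos'])
go([.5318,-.325,.20],94.5); 
E
```

```text
[ 0.53045847 -0.32410962  0.01869297]
shift [-0.006 -0.004 -0.725] turn [-0.     0.001 -0.   ] rows 4.0
```

Call:
{"api": "servo_tool", "payload": {"commands": [[[0,0,-0.2],[0,0,0]],[[0,0,-0.4],[0,0,0]],[[0,0,-0.56],[0,0,0]],[[0,0.15,-0.56],[0,0,0]],[[0,0.35,-0.56],[0,0,0]],[[0,0.55,-0.56],[0,0,0]],[[0,0.75,-0.56],[0,0,0]],[[0,0.95,-0.56],[0,0,0]],[[0,0.99,-0.56],[0,0,0]],[[0,0.99,-0.56],[0,0,0]]]}}

```text
clock: 13.35
tcp_pos: [0.5104, -0.0747, 0.1577]
orientation: [-0.131, 3.139, 0.002]
contact_force: [-0.7, -1.0, -0.1]
grip_width: 0.0586
gripper_force: 33.6
```

```bash
python3 - <<'E'
from h import *
o=r.get_obs(); im,d=r.grab_frame('wrist'); W=cloud('wrist',d,o)
z=o['tcp_pos'][2]-.0187+.03
b=blob(W,o['tcp_pos'],z-.008,z+.006,.036); M=R.from_rotvec(o['orientation']).as_matrix()
print(o['tcp_pos'],b,M.T@np.array([b[2][0][0]/1000-o['tcp_pos'][0],b[2][0][1]/1000-o['tcp_pos'][1],0]))
go([.5142,.1808,.14],94.5);go([.5142,.1808,.065],94.5);
E
```

```text
[ 0.51042153 -0.07467342  0.15765277] (array([ 0.51171203, -0.07513148]), np.float64(0.16786053042609544), ((510.35394287109375, -77.86759185791016), (67.1376953125, 61.90250778198242), 62.80327606201172), 3690) [ 3.33362992e-04 -3.17745024e-03 -3.06522429e-06]
shift [-0.097  1.027  0.071] turn [-0.     0.     0.001] rows 6.0
shift [-0.097  1.027  0.371] turn [-0.     0.     0.001] rows 6.0
```

Call:
{"api": "servo_tool", "payload": {"commands": [[[-0.097,0.2,0],[0,0,0]],[[-0.097,0.4,0],[0,0,0]],[[-0.097,0.6,0],[0,0,0]],[[-0.097,0.8,0],[0,0,0]],[[-0.097,1.0,0],[0,0,0]],[[-0.097,1.0,0.07],[0,0,0]],[[-0.097,1.0,0.07],[0,0,0]],[[-0.097,1.0,0.07],[0,0,0]],[[-0.097,1.0,0.07],[0,0,0]]]}}

```text
clock: 14.3
tcp_pos: [0.5161, 0.171, 0.1407]
orientation: [-0.116, 3.139, -0.001]
contact_force: [1.5, -1.0, -1.1]
grip_width: 0.0589
gripper_force: 33.6
```

```bash
python3 - <<'E'
from h import *
o=r.get_obs();print(o['tcp_pos'])
go([.5142,.1808,.068],94.5);go([.5142,.1808,.0605],94.5);
E
```

```text
[0.51611032 0.17102495 0.14066544]
shift [0.005 0.04  0.291] turn [-0.001  0.001 -0.003] rows 2.0
shift [0.005 0.04  0.321] turn [-0.001  0.001 -0.003] rows 2.0
```

Call:
{"api": "servo_tool", "payload": {"commands": [[[0.005,0.04,0],[0,0,-0.003]],[[0.005,0.04,0.12],[0,0,-0.003]],[[0.005,0.04,0.24],[0,0,-0.003]],[[0.005,0.04,0.27],[0,0,-0.003]],[[0.005,0.04,0.27],[0,0,-0.003]],[[0.005,0.04,0.27],[0,0,-0.003]],[[0.005,0.04,0.27],[0,0,-0.003]]]}}

```text
clock: 15.0
tcp_pos: [0.5141, 0.1842, 0.074]
orientation: [-0.13, 3.137, 0.002]
contact_force: [-0.1, -0.0, -0.6]
grip_width: 0.0589
gripper_force: 33.6
```

```bash
python3 - <<'E'
from h import *
o=r.get_obs();print(o['tcp_pos'])
go([.5142,.1808,.0605],94.5);
E
```

```text
[0.51405706 0.18423919 0.07398229]
shift [ 0.001 -0.014  0.054] turn [0.001 0.001 0.003] rows 1.0
```

Call:
{"api": "servo_tool", "payload": {"commands": [[[0,-0.014,0],[0,0,0]],[[0,-0.014,0],[0,0,0]],[[0,-0.014,0],[0,0,0]],[[0,-0.014,0.01],[0,0,0]],[[0,-0.014,0.01],[0,0,0]]]}}

```text
clock: 15.5
tcp_pos: [0.513, 0.1804, 0.0697]
orientation: [0.131, -3.138, 0.0]
contact_force: [0.7, 1.0, -1.3]
grip_width: 0.059
gripper_force: 33.6
```

```bash
python3 - <<'E'
from h import *
o=r.get_obs();print(o['tcp_pos'],o['joints'])
go([.5142,.1808,.0605],94.5);
im,d=r.grab_frame('wrist'); W=cloud('wrist',d,o); save(im[80:400,160:480],'pl1.png')
E
```

```text
[0.5130094  0.18044577 0.06974676] [-0.73148937  0.49588159  0.35514301  2.01711724 -0.2686267   0.67329322
  1.45022961]
shift [-0.005  0.001  0.037] turn [-0.    -0.     0.003] rows 1.0
```

View pics/pl1.png

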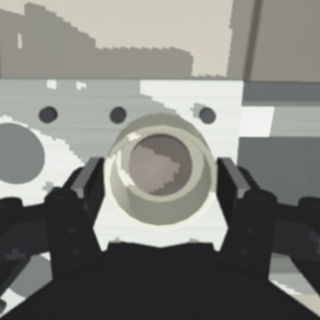

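The crop shows the dish held upright between the stops at (118,115) and (208,115), well centred. I'll lower it, release and retreat.

Call:
{"api": "servo_tool", "payload": {"commands": [[[-0.005,0,0.015],[0,0,0]],[[-0.005,0,0.028],[0,0,0]],[[-0.005,0,0.036],[0,0,0]],[[-0.005,0,0.036],[0,0,0]],[[-0.005,0,0.036],[0,0,0]]]}}

```text
clock: 16.05
tcp_pos: [0.5144, 0.1805, 0.0609]
orientation: [0.131, -3.139, 0.0]
contact_force: [0.5, -0.1, -0.6]
grip_width: 0.0587
gripper_force: 33.6
```

Call:
{"api": "servo_tool", "payload": {"commands": [[[0,0,0],[0,0,0]],[[0,0,0],[0,0,0]],[[0,0,0],[0,0,0]],[[0,0,-0.05],[0,0,0]],[[0,0,-0.2],[0,0,0]],[[0,0,-0.4],[0,0,0]],[[0,0,-0.6],[0,0,0]],[[0,-0.2,-0.6],[0,0,0]],[[0,-0.4,-0.6],[0,0,0]],[[0,-0.6,-0.6],[0,0,0]],[[0,-0.8,-0.6],[0,0,0]],[[0,-1,-0.6],[0,0,0]],[[0,-1,-0.6],[0,0,0]],[[0,-1,-0.6],[0,0,0]]], "claw": 0}}

```text
clock: 17.45
tcp_pos: [0.5352, -0.0701, 0.2119]
orientation: [-0.125, 3.138, 0.0]
contact_force: [0.1, 0.8, 0.1]
grip_width: 0.0856
gripper_force: 0.0
```

```bash
python3 look.py b wrist 2>/dev/null; python3 - <<'E'
from h import *
o=r.get_obs();print(o['tcp_pos'])
go([.6155,-.3112,.19],94.5);
E
```

```text
wrist 17.45 [ 0.5352 -0.0701  0.2119]
 bay [0.6157 0.1897 0.0417] 624 [520.0513 265.8638] [0.6146 0.1927 0.042 ]
 bay [0.524  0.0799 0.0419] 789 [450.384  187.7883] [0.523  0.0824 0.042 ]
  handle [0.6149 0.0068 0.083 ] (array([0.6113, 0.0017]), np.float64(0.08280026881976366), ((612.969482421875, 2.639248847961426), (53.49300765991211, 14.397175788879395), 4.168227672576904), 614)
  clamp_grip [0.5319 0.0003 0.0814] (array([ 0.533 , -0.0036]), np.float64(0.08097317649769437), ((533.647705078125, -2.717693328857422), (14.55076789855957, 49.52782440185547), 11.287612915039062), 647)
  dish0 [141.8 225.1] 0.76 [ 0.6112 -0.3017  0.0117] sat 25 (array([ 0.6155, -0.3093]), np.float64(0.028405592146760528), ((616.1228637695312, -309.94384765625), (61.920562744140625, 60.45160675048828), 5.273077964782715), 739)
  dish0 [533.5 187.9] 0.66 [0.5142 0.1694 0.0532] sat 25 (array([nan, nan]), np.float64(nan), ((0.0, 0.0), (0.0, 0.0), 0.0), 0)
  dish0 [ 53.3 183.5] 0.57 [ 0.5587 -0.3975  0.0295] sat 186 (array([ 0.5642, -0.4087]), np.float64(0.028116220976473316), ((566.95556640625, -415.15652465
[... 632 characters left out ...]
4(0.03214765586968507), ((619.8409423828125, -199.07662963867188), (11.490848541259766, 17.685420989990234), 41.28416442871094), 112)
  cover0 [217.4 153.4] 0.69 [ 0.5088 -0.198   0.0154] sat 22 (array([ 0.5097, -0.2059]), np.float64(0.03249388109878848), ((509.8852233886719, -206.74781799316406), (17.321556091308594, 17.107057571411133), 47.27201843261719), 207)
  cover0 [218.5  62.4] 0.67 [ 0.4074 -0.1942  0.0202] sat 24 (array([ 0.4023, -0.2009]), np.float64(0.03242701662094333), ((401.9137878417969, -201.47564697265625), (17.049440383911133, 16.729637145996094), 66.7857666015625), 257)
[ 0.53539727 -0.06702855  0.21106577]
shift [-0.235 -1.001  0.084] turn [ 0.    -0.     0.005] rows 6.0
```

Call:
{"api": "servo_tool", "payload": {"commands": [[[-0.05,-0.2,0],[0,0,0]],[[-0.1,-0.4,0],[0,0,0]],[[-0.15,-0.6,0],[0,0,0]],[[-0.2,-0.8,0],[0,0,0]],[[-0.235,-1,0],[0,0,0]],[[-0.235,-1,0.2],[0,0,0]],[[-0.235,-1,0.4],[0,0,0]],[[-0.235,-1,0.5],[0,0,0]],[[-0.235,-1,0.5],[0,0,0]],[[-0.235,-1,0.5],[0,0,0]],[[-0.235,-1,0.5],[0,0,0]]]}}

```text
clock: 18.85
tcp_pos: [0.6163, -0.3133, 0.0885]
orientation: [-0.132, 3.136, -0.003]
contact_force: [0.2, 0.3, -0.0]
grip_width: 0.0856
gripper_force: 0.0
```

```bash
python3 - <<'E'
from h import *
o=r.get_obs(); im,d=r.grab_frame('wrist'); W=cloud('wrist',d,o)
print(o['tcp_pos'],blob(W,[.6158,-.3105],.022,.036,.038))
go([.6155,-.3105,.02],94.5)
E
```

```text
[ 0.61628397 -0.31333929  0.08848519] (array([ 0.61700198, -0.31087625]), np.float64(0.028914197047492526), ((616.2705078125, -311.0306091308594), (60.9932746887207, 61.06806945800781), 29.38785171508789), 1496)
shift [0.003 0.012 0.274] turn [-0.001  0.002  0.003] rows 2.0
```

Call:
{"api": "servo_tool", "payload": {"commands": [[[0,0.01,0.1],[0,0,0]],[[0,0.01,0.2],[0,0,0]],[[0,0.01,0.27],[0,0,0]],[[0,0.01,0.27],[0,0,0]],[[0,0.01,0.27],[0,0,0]],[[0,0.01,0.27],[0,0,0]]]}}

```text
clock: 19.5
tcp_pos: [0.6155, -0.3111, 0.0202]
orientation: [-0.131, 3.137, -0.002]
contact_force: [-0.4, -0.2, -0.7]
grip_width: 0.0853
gripper_force: 0.0
```

Call:
{"api": "servo_tool", "payload": {"commands": [[[0,0,0],[0,0,0]],[[0,0,0],[0,0,0]],[[0,0,0],[0,0,0]],[[0,0,0],[0,0,0]],[[0,0,0],[0,0,0]],[[0,0,0],[0,0,0]]], "claw": 1, "squeeze": 30}}

```text
clock: 20.1
tcp_pos: [0.615, -0.3107, 0.0199]
orientation: [-0.131, 3.137, -0.001]
contact_force: [-0.5, 1.3, 4.4]
grip_width: 0.0586
gripper_force: 31.0
```

Call:
{"api": "servo_tool", "payload": {"commands": [[[0,0,-0.2],[0,0,0]],[[0,0,-0.4],[0,0,0]],[[0,0,-0.56],[0,0,0]],[[0,0.15,-0.56],[0,0,0]],[[0,0.35,-0.56],[0,0,0]],[[0,0.55,-0.56],[0,0,0]],[[0,0.75,-0.56],[0,0,0]],[[0,0.95,-0.56],[0,0,0]],[[0,1.0,-0.56],[0,0,0]],[[0,1.0,-0.56],[0,0,0]],[[0,1.0,-0.56],[0,0,0]]]}}

```text
clock: 21.2
tcp_pos: [0.5937, -0.0625, 0.1589]
orientation: [-0.13, 3.138, -0.001]
contact_force: [1.1, -0.7, -1.7]
grip_width: 0.0588
gripper_force: 33.2
```

```bash
python3 - <<'E'
from h import *
o=r.get_obs();print(o['tcp_pos'])
go([.6148,.1888,.14],94.5)
E
```

```text
[ 0.59367973 -0.06251246  0.15887324]
shift [-0.167  0.995  0.075] turn [-0.001  0.     0.003] rows 6.0
```

Call:
{"api": "servo_tool", "payload": {"commands": [[[-0.17,0.2,0],[0,0,0]],[[-0.17,0.4,0],[0,0,0]],[[-0.17,0.6,0],[0,0,0]],[[-0.17,0.8,0],[0,0,0]],[[-0.17,0.995,0],[0,0,0]],[[-0.17,0.995,0.1],[0,0,0]],[[-0.17,0.995,0.2],[0,0,0]],[[-0.17,0.995,0.25],[0,0,0]],[[-0.17,0.995,0.25],[0,0,0]],[[-0.17,0.995,0.25],[0,0,0]],[[-0.17,0.995,0.25],[0,0,0]],[[-0.17,0.995,0.25],[0,0,0]]]}}

```text
clock: 22.4
tcp_pos: [0.6162, 0.1898, 0.0973]
orientation: [-0.129, 3.137, 0.001]
contact_force: [0.3, -0.4, -0.7]
grip_width: 0.0588
gripper_force: 33.2
```

```bash
python3 - <<'E'
from h import *
o=r.get_obs();print(o['tcp_pos'])
go([.6138,.1888,.0617],94.5)
im,d=r.grab_frame('wrist'); W=cloud('wrist',d,o); save(im,'pl2.png')
print(blob(W,[.5155,.1808],.066,.076,.038))
E
```

```text
[0.61624873 0.18980583 0.09731951]
shift [ 0.01  -0.003  0.142] turn [0.    0.001 0.003] rows 1.0
(array([0.5124069, 0.1794914]), np.float64(0.07129177415350138), ((515.9385986328125, 179.81236267089844), (61.21611785888672, 60.89117431640625), 46.35459899902344), 2845)
```

View pics/pl2.png

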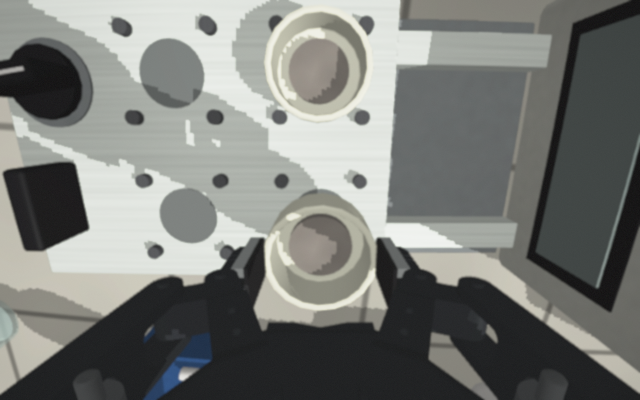

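Dish 1 sits flat among its four stops at about (319,66), with its rim at z = 0.071. Dish 2 is held at (320,245) over its bay. I'll lower it.

Call:
{"api": "servo_tool", "payload": {"commands": [[[0.01,-0.003,0.06],[0,0,0]],[[0.01,-0.003,0.1],[0,0,0]],[[0.01,-0.003,0.12],[0,0,0]],[[0.01,-0.003,0.142],[0,0,0]],[[0.01,-0.003,0.142],[0,0,0]],[[0.01,-0.003,0.142],[0,0,0]],[[0.01,-0.003,0.142],[0,0,0]]]}}

```text
clock: 23.15
tcp_pos: [0.6128, 0.1892, 0.0614]
orientation: [0.13, -3.138, -0.001]
contact_force: [-4.1, -0.9, 8.4]
grip_width: 0.0585
gripper_force: 37.7
```

Call:
{"api": "servo_tool", "payload": {"commands": [[[0,0,0],[0,0,0]],[[0,0,0],[0,0,0]],[[0,0,0],[0,0,0]],[[0,0,-0.05],[0,0,0]],[[0,0,-0.2],[0,0,0]],[[0,0,-0.4],[0,0,0]],[[0,0,-0.6],[0,0,0]],[[0,-0.2,-0.6],[0,0,0]],[[0,-0.4,-0.6],[0,0,0]],[[0,-0.6,-0.6],[0,0,0]],[[0,-0.8,-0.6],[0,0,0]],[[0,-1,-0.6],[0,0,0]],[[0,-1,-0.6],[0,0,0]],[[0,-1,-0.6],[0,0,0]]], "claw": 0}}

```text
clock: 24.55
tcp_pos: [0.6336, -0.062, 0.2114]
orientation: [-0.125, 3.138, -0.0]
contact_force: [-0.0, 0.1, -0.6]
grip_width: 0.0851
gripper_force: 0.0
```

```bash
python3 look.py c wrist 2>/dev/null | grep -v handle; python3 - <<'E'
from h import *
o=r.get_obs();print(o['tcp_pos'])
im,d=r.grab_frame('wrist'); W=cloud('wrist',d,o)
for c in ([.5155,.1808],[.615,.1888]): print(blob(W,c,.066,.076,.038))
go([.51,-.2062,.19],94.5);
E
```

```text
wrist 24.55 [ 0.6336 -0.062   0.2114]
 bay [0.622  0.0867 0.0419] 782 [449.7596 187.4143] [0.621  0.0903 0.042 ]
 bay [0.526  0.0794 0.0421] 813 [460.1919  99.6888] [0.5254 0.0825 0.042 ]
  clamp_grip [ 0.5316 -0.002   0.0816] (array([ 0.5346, -0.0036]), np.float64(0.08119095986668082), ((534.2894897460938, -3.260038375854492), (14.32194709777832, 49.937530517578125), 11.646713256835938), 850)
  dish0 [536.7 190.3] 0.96 [0.6149 0.1811 0.0537] sat 26 (array([nan, nan]), np.float64(nan), ((0.0, 0.0), (0.0, 0.0), 0.0), 0)
  dish0 [ 31.3 105.9] 0.62 [ 0.5664 -0.4199  0.0116] sat 185 (array([ 0.5692, -0.4131]), np.float64(0.02838396830320397), ((568.3701782226562, -421.3437805175781), (54.308677673339844, 62.080482482910156), 78.15992736816406), 728)
  dish0 [550.3  97.8] 0.6 [0.5166 0.1694 0.0532] sat 24 (array([nan, nan]), np.float64(nan), ((0.0, 0.0), (0.0, 0.0), 0.0), 0)
  cover0 [215.7 165.6] 0.7 [ 0.6207 -0.1889  0.0243] sat 154 (array([ 0.6226, -0.1962]), np.float64(0.03230530995971648), ((623.0248413085938, -196.66702270507812), (16.86322021484375, 17.439834594726562), 43.79912185668945), 203)
  cover0 [210.7  67.1] 0.64 [ 0.5096 -0.1986  0.0103] sat 18 (array([ 0.5104, -0.2055]), np.float64(0.03236310000435019), ((510.0803527832031, -206.17112731933594), (16.667724609375, 16.799091339111328), 14.183120727539062), 244)
[ 0.6338115  -0.0580128   0.21052257]
(array([0.51525556, 0.1790025 ]), np.float64(0.07063027765028473), ((515.88623046875, 179.38011169433594), (60.3674201965332, 62.6194953918457), 5.068942546844482), 1189)
(array([0.61335789, 0.18754894]), np.float64(0.07063116371025094), ((613.7178955078125, 187.47732543945312), (61.35680389404297, 61.51171112060547), 15.441503524780273), 952)
shift [ 0.544 -0.547  0.082] turn [ 0.    -0.     0.004] rows 4.0
```

Call:
{"api": "servo_tool", "payload": {"commands": [[[0.13,-0.13,0],[0,0,0]],[[0.26,-0.26,0],[0,0,0]],[[0.4,-0.4,0],[0,0,0]],[[0.544,-0.547,0],[0,0,0]],[[0.544,-0.547,0.1],[0,0,0]],[[0.544,-0.547,0.3],[0,0,0]],[[0.544,-0.547,0.48],[0,0,0]],[[0.544,-0.547,0.48],[0,0,0]],[[0.544,-0.547,0.48],[0,0,0]],[[0.544,-0.547,0.48],[0,0,0]],[[0.544,-0.547,0.48],[0,0,0]]], "claw": 0.5}}

```text
clock: 26.0
tcp_pos: [0.5113, -0.208, 0.0929]
orientation: [-0.131, 3.135, -0.001]
contact_force: [-0.5, 0.4, 0.9]
grip_width: 0.0429
gripper_force: 0.0
```

```bash
python3 - <<'E'
from h import *
o=r.get_obs(); im,d=r.grab_frame('wrist'); W=cloud('wrist',d,o)
print(o['tcp_pos'],blob(W,[.51,-.2062],.027,.04,.03))
go([.51,-.2064,.033],94.5)
E
```

```text
[ 0.51128074 -0.20795859  0.0928833 ] (array([ 0.5087062 , -0.20680894]), np.float64(0.0321134631586005), ((509.1927185058594, -206.655517578125), (17.193607330322266, 16.711257934570312), 89.00082397460938), 407)
shift [0.004 0.006 0.238] turn [-0.001  0.002  0.003] rows 2.0
```

Call:
{"api": "servo_tool", "payload": {"commands": [[[0.005,0.005,0.1],[0,0,0]],[[0.005,0.005,0.2],[0,0,0]],[[0.005,0.005,0.237],[0,0,0]],[[0.005,0.005,0.237],[0,0,0]],[[0.005,0.005,0.237],[0,0,0]],[[0.005,0.005,0.237],[0,0,0]]]}}

```text
clock: 26.65
tcp_pos: [0.5091, -0.2068, 0.0326]
orientation: [-0.131, 3.137, -0.001]
contact_force: [-0.2, 0.2, 0.7]
grip_width: 0.0427
gripper_force: 0.0
```

Call:
{"api": "servo_tool", "payload": {"commands": [[[0,0,0],[0,0,0]],[[0,0,0],[0,0,0]],[[0,0,0],[0,0,0]],[[0,0,0],[0,0,0]],[[0,0,0],[0,0,0]],[[0,0,0],[0,0,0]]], "claw": 1, "squeeze": 30}}

```text
clock: 27.25
tcp_pos: [0.5082, -0.2063, 0.0313]
orientation: [0.131, -3.139, -0.0]
contact_force: [-0.5, 0.2, -0.1]
grip_width: -0.0
gripper_force: 0.0
```

Call:
{"api": "servo_tool", "payload": {"commands": [[[0,0,-0.2],[0,0,0]],[[0,0,-0.4],[0,0,0]],[[0,0,-0.56],[0,0,0]],[[0,0.15,-0.56],[0,0,0]],[[0,0.35,-0.56],[0,0,0]],[[0,0.55,-0.56],[0,0,0]],[[0,0.75,-0.56],[0,0,0]],[[0,0.95,-0.56],[0,0,0]],[[0,1.0,-0.56],[0,0,0]],[[0,1.0,-0.56],[0,0,0]],[[0,1.0,-0.56],[0,0,0]]]}}

```text
clock: 28.35
tcp_pos: [0.4874, 0.0414, 0.1713]
orientation: [-0.129, 3.139, -0.001]
contact_force: [0.2, -0.2, 0.8]
grip_width: 0.0
gripper_force: 0.0
```

```bash
python3 - <<'E'
from h import *
o=r.get_obs();print(o['tcp_pos'])
go([.5159,.18,.14],94.5)
E
```

```text
[0.48743787 0.04142636 0.171327  ]
shift [-0.159  0.543  0.125] turn [-0.     0.     0.002] rows 3.0
```

The fingers closed on nothing, so I'll look again.

```bash
python3 look.py d wrist 2>/dev/null | grep -E 'cover|wrist'; python3 - <<'E'
from h import *
o=r.get_obs();print(o['tcp_pos'])
im,d=r.grab_frame('wrist'); W=cloud('wrist',d,o)
E
```

```text
wrist 28.35 [0.4874 0.0414 0.1713]
  cover0 [105.   91.9] 0.96 [ 0.4019 -0.1933  0.0097] sat 23 (array([ 0.4017, -0.1998]), np.float64(0.03226320614441941), ((401.7309265136719, -201.08226013183594), (17.058820724487305, 17.66545295715332), 74.203125), 336)
  cover0 [112.8 189. ] 0.67 [ 0.507  -0.1958  0.0092] sat 14 (array([ 0.5087, -0.2051]), np.float64(0.03220591263002173), ((509.9025573730469, -206.7602996826172), (16.180294036865234, 17.560152053833008), 33.90130615234375), 246)
  cover0 [ 7.  92.1] 0.63 [ 0.4084 -0.3036  0.0099] sat 14 (array([nan, nan]), np.float64(nan), ((0.0, 0.0), (0.0, 0.0), 0.0), 0)
  cover0 [127.6 275.4] 0.56 [ 0.6169 -0.1895  0.0094] sat 156 (array([ 0.6207, -0.1951]), np.float64(0.03185267047809692), ((621.4801025390625, -196.54110717773438), (16.31336784362793, 17.842191696166992), 6.61840295791626), 203)
[0.48750433 0.04145634 0.17131219]
```

View pics/dwrist.png

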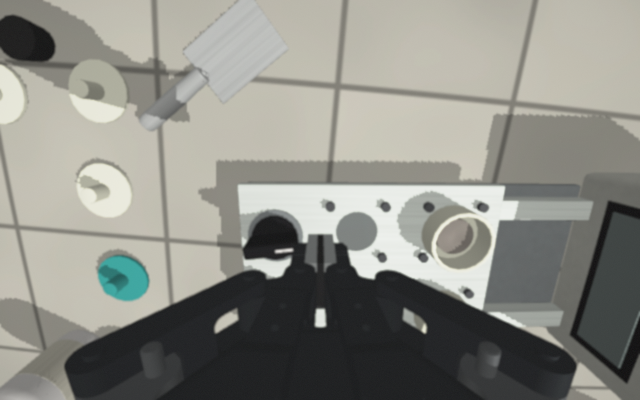

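The cover at (104,189) has not moved. I'll measure where the closed fingertips really are relative to the TCP.

```bash
python3 - <<'E'
from h import *
o=r.get_obs(); im,d=r.grab_frame('wrist'); W=cloud('wrist',d,o)
M=R.from_rotvec(o['orientation']).as_matrix(); L=(W-o['tcp_pos'])@M
print(r.camera_model('wrist')['hand_eye'])
for v in range(215,290,5):
    print(v,[tuple(np.round(L[v,u]*1000).astype(int)) if d[v,u]>0 else 0 for u in (304,311,320,329,336)])
E
```

```text
[[-3.70877552e-04 -9.66279937e-01 -2.57493585e-01  6.65581147e-02]
 [ 9.99999748e-01 -2.02608843e-04 -6.80019263e-04 -5.37297407e-04]
 [ 6.04918493e-04 -2.57493773e-01  9.66279769e-01 -1.44658918e-01]
 [ 0.00000000e+00  0.00000000e+00  0.00000000e+00  1.00000000e+00]]
215 [(np.int64(-20), np.int64(-17), np.int64(130)), (np.int64(-20), np.int64(-10), np.int64(129)), (np.int64(-21), np.int64(-1), np.int64(130)), (np.int64(-20), np.int64(8), np.int64(129)), (np.int64(-21), np.int64(16), np.int64(130))]
220 [(np.int64(-26), np.int64(-17), np.int64(130)), (np.int64(-26), np.int64(-10), np.int64(131)), (np.int64(-26), np.int64(-1), np.int64(130)), (np.int64(-26), np.int64(9), np.int64(130)), (np.int64(-26), np.int64(16), np.int64(130))]
225 [(np.int64(-31), np.int64(-17), np.int64(130)), (np.int64(-32), np.int64(-10), np.int64(130)), (np.int64(-31), np.int64(-1), np.int64(129)), (np.int64(-32), np.int64(9), np.int64(131)), (np.int64(-31), np.int64(16), np.int64(130))]
230 [(np.int64(-37), np.int64(-18), np.int64(130)), (np.int64(-37), np.int64(-10), np.int64(131)), (np.int64(-37), np.int64
[... 1914 characters left out ...]
6), np.int64(-48))]
275 [(np.int64(13), np.int64(-7), np.int64(-51)), (np.int64(13), np.int64(-4), np.int64(-51)), (np.int64(7), np.int64(-1), np.int64(-39)), (np.int64(14), np.int64(3), np.int64(-52)), (np.int64(14), np.int64(5), np.int64(-52))]
280 [(np.int64(13), np.int64(-6), np.int64(-54)), (np.int64(13), np.int64(-4), np.int64(-55)), (np.int64(5), np.int64(-1), np.int64(-40)), (np.int64(13), np.int64(3), np.int64(-55)), (np.int64(14), np.int64(5), np.int64(-55))]
285 [(np.int64(13), np.int64(-6), np.int64(-58)), (np.int64(13), np.int64(-4), np.int64(-58)), (np.int64(2), np.int64(-1), np.int64(-39)), (np.int64(13), np.int64(3), np.int64(-58)), (np.int64(14), np.int64(5), np.int64(-59))]
```

The camera shows the closed tips ending about 5 mm behind the TCP, not 19 mm ahead. That fits the miss, so I need to go lower, watching the force.

```bash
python3 - <<'E'
from h import *
go([.5095,-.2067,.06],94.5)
E
```

```text
shift [-0.006 -0.999  0.445] turn [-0.    -0.     0.002] rows 6.0
```

Call:
{"api": "servo_tool", "payload": {"commands": [[[-0.006,-0.2,0],[0,0,0]],[[-0.006,-0.4,0],[0,0,0]],[[-0.006,-0.6,0],[0,0,0]],[[-0.006,-0.8,0],[0,0,0]],[[-0.006,-0.999,0],[0,0,0]],[[-0.006,-0.999,0.15],[0,0,0]],[[-0.006,-0.999,0.3],[0,0,0]],[[-0.006,-0.999,0.445],[0,0,0]],[[-0.006,-0.999,0.445],[0,0,0]],[[-0.006,-0.999,0.445],[0,0,0]],[[-0.006,-0.999,0.445],[0,0,0]],[[-0.006,-0.999,0.445],[0,0,0]]], "claw": 0.5}}

```text
clock: 29.95
tcp_pos: [0.5111, -0.2064, 0.0619]
orientation: [-0.131, 3.136, -0.001]
contact_force: [-0.1, -0.4, 0.7]
grip_width: 0.0428
gripper_force: 0.0
```

```bash
python3 - <<'E'
from h import *
o=r.get_obs(); im,d=r.grab_frame('wrist'); W=cloud('wrist',d,o)
print(o['tcp_pos'],blob(W,[.51,-.2062],.025,.04,.03))
M=R.from_rotvec(o['orientation']).as_matrix(); L=(W-o['tcp_pos'])@M
f=L[(abs(L[...,0])<.014)&(abs(L[...,1])<.05)&(abs(L[...,1])>.015)&(abs(L[...,2])<.026)]
print(len(f), np.percentile(f[:,2],[50,90,99]) if len(f) else '')
go([.5095,-.2067,.03],94.5); go([.5095,-.2067,.018],94.5)
save(im,'e.png')
E
```

```text
[ 0.51105436 -0.20636926  0.06194816] (array([ 0.50830943, -0.20681727]), np.float64(0.0321178165358743), ((509.0743713378906, -206.85011291503906), (17.089298248291016, 17.241981506347656), 52.24954605102539), 574)
1188 [-0.01772088 -0.00930351 -0.00455162]
shift [ 0.006 -0.001  0.127] turn [-0.     0.002  0.003] rows 1.0
shift [ 0.006 -0.001  0.175] turn [-0.     0.002  0.003] rows 1.0
```

View pics/e.png

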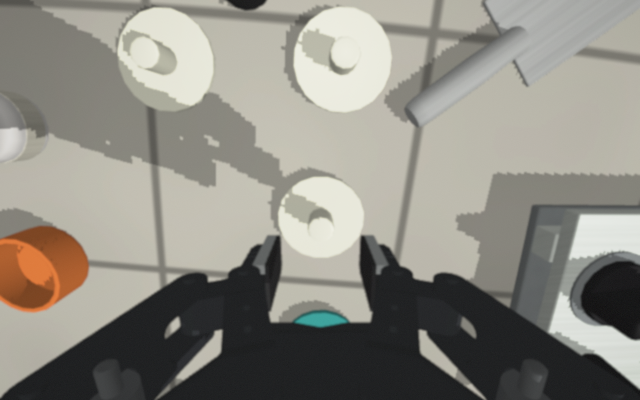

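Looking down, the fingers straddle the cover knob at (320,225), but their tips stand higher than documented. I'll lower in steps and check the force.

Call:
{"api": "servo_tool", "payload": {"commands": [[[0.006,0,0.06],[0,0,0]],[[0.006,0,0.12],[0,0,0]],[[0.006,0,0.14],[0,0,0]],[[0.006,0,0.155],[0,0,0]],[[0.006,0,0.17],[0,0,0]],[[0.006,0,0.17],[0,0,0]]]}}

```text
clock: 30.6
tcp_pos: [0.508, -0.2061, 0.0171]
orientation: [0.131, -3.138, -0.0]
contact_force: [0.6, -0.8, 1.2]
grip_width: 0.0428
gripper_force: 0.0
```

Call:
{"api": "servo_tool", "payload": {"commands": [[[0,0,0],[0,0,0]],[[0,0,0],[0,0,0]],[[0,0,0],[0,0,0]],[[0,0,0],[0,0,0]],[[0,0,0],[0,0,0]],[[0,0,0],[0,0,0]]], "claw": 1, "squeeze": 30}}

```text
clock: 31.2
tcp_pos: [0.5085, -0.2063, 0.0179]
orientation: [-0.131, 3.138, -0.0]
contact_force: [-0.7, -0.1, 4.0]
grip_width: 0.0164
gripper_force: 29.6
```

Call:
{"api": "servo_tool", "payload": {"commands": [[[0,0,-0.2],[0,0,0]],[[0,0,-0.4],[0,0,0]],[[0,0,-0.6],[0,0,0]],[[0,0.15,-0.6],[0,0,0]],[[0,0.35,-0.6],[0,0,0]],[[0,0.55,-0.6],[0,0,0]],[[0,0.75,-0.6],[0,0,0]],[[0,0.95,-0.6],[0,0,0]],[[0,1.0,-0.6],[0,0,0]],[[0,1.0,-0.6],[0,0,0]],[[0,1.0,-0.6],[0,0,0]],[[0,1.0,-0.6],[0,0,0]]]}}

```text
clock: 32.4
tcp_pos: [0.4874, 0.0409, 0.1675]
orientation: [0.126, -3.139, 0.001]
contact_force: [0.3, -0.6, -1.0]
grip_width: 0.0164
gripper_force: 29.6
```

```bash
python3 - <<'E'
from h import *
o=r.get_obs();print(o['tcp_pos'])
im,d=r.grab_frame('wrist'); W=cloud('wrist',d,o)
for c in ([.5155,.1808],[.615,.1888]): print(blob(W,c,.066,.076,.038))
go([.5152,.18,.12],94.5)
E
```

```text
[0.48738693 0.04092057 0.16752663]
(array([0.51517784, 0.1796508 ]), np.float64(0.07074402868779618), ((515.7929077148438, 179.46759033203125), (61.83762741088867, 60.5115966796875), 30.377689361572266), 1090)
(array([0.5996436 , 0.16200171]), np.float64(0.07027081346230699), ((600.0986938476562, 162.44302368164062), (4.665051460266113, 11.78603744506836), 64.18474578857422), 68)
shift [-0.155  0.546  0.19 ] turn [-0.    -0.     0.001] rows 3.0
```

Call:
{"api": "servo_tool", "payload": {"commands": [[[-0.05,0.18,0],[0,0,0]],[[-0.1,0.36,0],[0,0,0]],[[-0.155,0.546,0],[0,0,0]],[[-0.155,0.546,0.1],[0,0,0]],[[-0.155,0.546,0.19],[0,0,0]],[[-0.155,0.546,0.19],[0,0,0]],[[-0.155,0.546,0.19],[0,0,0]],[[-0.155,0.546,0.19],[0,0,0]],[[-0.155,0.546,0.19],[0,0,0]]]}}

```text
clock: 33.35
tcp_pos: [0.5155, 0.182, 0.1212]
orientation: [-0.129, 3.137, 0.002]
contact_force: [-0.1, 0.4, -0.2]
grip_width: 0.0161
gripper_force: 29.6
```

```bash
python3 - <<'E'
from h import *
o=r.get_obs();print(o['tcp_pos'])
im,d=r.grab_frame('wrist'); save(im[80:400,160:480],'pl3.png')
go([.5152,.1798,.0849],94.5)
E
```

```text
[0.51549518 0.18202372 0.12124944]
shift [ 0.002 -0.009  0.145] turn [0.001 0.001 0.003] rows 1.0
```

View pics/pl3.png

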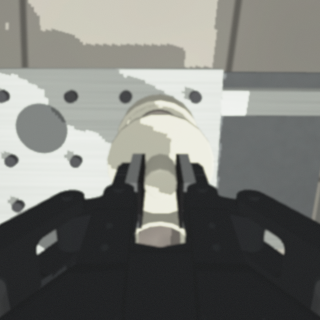

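The cover hangs level over the dish at (160,130). I'll lower it, release and retreat toward the next cover.

Call:
{"api": "servo_tool", "payload": {"commands": [[[0.002,-0.008,0.03],[0,0,0]],[[0.002,-0.008,0.07],[0,0,0]],[[0.002,-0.008,0.11],[0,0,0]],[[0.002,-0.008,0.13],[0,0,0]],[[0.002,-0.008,0.143],[0,0,0]],[[0.002,-0.008,0.143],[0,0,0]],[[0.002,-0.008,0.143],[0,0,0]]]}}

```text
clock: 34.1
tcp_pos: [0.5136, 0.18, 0.0848]
orientation: [0.13, -3.137, -0.001]
contact_force: [-5.9, -2.0, 12.1]
grip_width: 0.0165
gripper_force: 30.8
```

Call:
{"api": "servo_tool", "payload": {"commands": [[[0,0,0],[0,0,0]],[[0,0,0],[0,0,0]],[[0,0,0],[0,0,0]],[[0,0,-0.05],[0,0,0]],[[0,0,-0.2],[0,0,0]],[[0,0,-0.4],[0,0,0]],[[0.1,-0.2,-0.4],[0,0,0]],[[0.1,-0.4,-0.4],[0,0,0]],[[0.1,-0.6,-0.4],[0,0,0]],[[0.1,-0.8,-0.4],[0,0,0]],[[0.1,-1,-0.4],[0,0,0]],[[0.1,-1,-0.4],[0,0,0]],[[0.1,-1,-0.4],[0,0,0]],[[0.1,-1,-0.4],[0,0,0]]], "claw": 0.5}}

```text
clock: 35.5
tcp_pos: [0.5103, -0.0698, 0.1845]
orientation: [-0.133, 3.139, 0.001]
contact_force: [-0.3, 0.2, 0.5]
grip_width: 0.0426
gripper_force: 0.0
```

```bash
python3 look.py f wrist 2>/dev/null | grep -E 'cover|wrist|dish'; python3 - <<'E'
from h import *
o=r.get_obs();print(o['tcp_pos'])
im,d=r.grab_frame('wrist'); W=cloud('wrist',d,o)
print('knob',blob(W,[.5155,.18],.09,.105,.038)); 
m=(np.hypot(W[...,0]-.5155,W[...,1]-.18)<.036)&(W[...,2]>.068)&(W[...,2]<.085); print('disc',np.percentile(W[m][:,2],[5,50,95]),cv2.minAreaRect((W[m][:,:2]*1000).astype(np.float32)))
print(blob(W,[.615,.1888],.066,.076,.038))
go([.402,-.2012,.10],94.5)
E
```

```text
wrist 35.5 [ 0.5103 -0.0698  0.1845]
  dish0 [532.2 295.1] 0.85 [0.5969 0.1661 0.071 ] sat 22 (array([nan, nan]), np.float64(nan), ((0.0, 0.0), (0.0, 0.0), 0.0), 0)
  dish0 [ 37.3 206.1] 0.83 [ 0.5575 -0.3982  0.0255] sat 185 (array([ 0.5629, -0.4086]), np.float64(0.027889935369460717), ((566.021728515625, -415.0794677734375), (58.8623161315918, 41.854122161865234), 0.09841902554035187), 602)
  dish0 [544.4 217.4] 0.61 [0.5086 0.1489 0.0756] sat 21 (array([nan, nan]), np.float64(nan), ((0.0, 0.0), (0.0, 0.0), 0.0), 0)
  dish0 [567.5 222.2] 0.24 [0.5109 0.1719 0.0779] sat 23 (array([nan, nan]), np.float64(nan), ((0.0, 0.0), (0.0, 0.0), 0.0), 0)
  cover0 [209.4  80. ] 0.74 [ 0.4057 -0.1935  0.0222] sat 24 (array([ 0.4021, -0.2006]), np.float64(0.032437552405872455), ((401.7066955566406, -201.34674072265625), (17.584257125854492, 17.504959106445312), 16.98219108581543), 312)
  cover0 [212.7 264. ] 0.71 [ 0.6155 -0.1934  0.0204] sat 152 (array([ 0.6195, -0.1953]), np.float64(0.03183913248268533), ((620.306884765625, -196.13645935058594), (17.117450714111328, 12.764731407165527), 53.91074
[... 359 characters left out ...]
87), ((410.7527160644531, -315.8817138671875), (17.344736099243164, 17.267967224121094), 17.893342971801758), 318)
[ 0.51022531 -0.06981865  0.18424102]
knob (array([0.51430194, 0.17651861]), np.float64(0.0984653891488095), ((514.765869140625, 177.744384765625), (18.00197982788086, 17.26789665222168), 69.29561614990234), 408)
disc [0.0729548  0.07616393 0.07797501] ((514.7046508789062, 178.17527770996094), (63.28782272338867, 63.13663101196289), 72.84326171875)
(array([0.60723557, 0.18999006]), np.float64(0.07002132276036849), ((609.0912475585938, 189.73828125), (62.33976745605469, 51.342506408691406), 60.82032775878906), 722)
shift [ 0.476 -0.486  0.337] turn [ 0.    -0.     0.004] rows 4.0
```

Cover 1 is seated: its disc top is at z = 0.076–0.077 and it is within about 2 mm of the dish centre. Next is the cover at (0.411,-0.3165).

```bash
python3 - <<'E'
from h import *
go([.4108,-.3164,.07],94.5)
E
```

```text
shift [ 0.48  -0.948  0.457] turn [ 0.    -0.     0.004] rows 6.0
```

Call:
{"api": "servo_tool", "payload": {"commands": [[[0.1,-0.19,0],[0,0,0]],[[0.19,-0.38,0],[0,0,0]],[[0.28,-0.57,0],[0,0,0]],[[0.38,-0.76,0],[0,0,0]],[[0.48,-0.948,0],[0,0,0]],[[0.48,-0.948,0.15],[0,0,0]],[[0.48,-0.948,0.3],[0,0,0]],[[0.48,-0.948,0.45],[0,0,0]],[[0.48,-0.948,0.45],[0,0,0]],[[0.48,-0.948,0.45],[0,0,0]],[[0.48,-0.948,0.45],[0,0,0]],[[0.48,-0.948,0.45],[0,0,0]]]}}

```text
clock: 37.05
tcp_pos: [0.4116, -0.3177, 0.0736]
orientation: [-0.132, 3.136, -0.002]
contact_force: [0.7, 0.1, 0.4]
grip_width: 0.0425
gripper_force: 0.0
```

```bash
python3 - <<'E'
from h import *
o=r.get_obs(); im,d=r.grab_frame('wrist'); W=cloud('wrist',d,o)
print(o['tcp_pos'],blob(W,[.4108,-.3164],.025,.04,.03))
go([.4108,-.3164,.018],94.5)
E
```

```text
[ 0.41164399 -0.3176815   0.07360847] (array([ 0.40904493, -0.31736859]), np.float64(0.03206825170877349), ((409.8788757324219, -317.2958068847656), (17.15024185180664, 17.374719619750977), 40.58277130126953), 510)
shift [0.003 0.005 0.222] turn [-0.001  0.002  0.003] rows 2.0
```

Call:
{"api": "servo_tool", "payload": {"commands": [[[0.005,0.002,0.08],[0,0,0]],[[0.005,0.002,0.15],[0,0,0]],[[0.005,0.002,0.19],[0,0,0]],[[0.005,0.002,0.218],[0,0,0]],[[0.005,0.002,0.218],[0,0,0]],[[0.005,0.002,0.218],[0,0,0]]]}}

```text
clock: 37.7
tcp_pos: [0.4093, -0.317, 0.0178]
orientation: [-0.131, 3.138, -0.001]
contact_force: [0.6, -0.2, 0.6]
grip_width: 0.0427
gripper_force: 0.0
```

Call:
{"api": "servo_tool", "payload": {"commands": [[[0,0,0],[0,0,0]],[[0,0,0],[0,0,0]],[[0,0,0],[0,0,0]],[[0,0,0],[0,0,0]],[[0,0,0],[0,0,0]],[[0,0,0],[0,0,0]]], "claw": 1, "squeeze": 30}}

```text
clock: 38.3
tcp_pos: [0.4094, -0.317, 0.0179]
orientation: [-0.131, 3.138, -0.0]
contact_force: [-0.9, 0.7, 6.8]
grip_width: 0.0165
gripper_force: 29.3
```

Call:
{"api": "servo_tool", "payload": {"commands": [[[0,0,-0.2],[0,0,0]],[[0,0,-0.4],[0,0,0]],[[0,0,-0.6],[0,0,0]],[[-0.15,0.15,-0.6],[0,0,0]],[[-0.3,0.35,-0.6],[0,0,0]],[[-0.4,0.5,-0.6],[0,0,0]],[[-0.5,0.68,-0.6],[0,0,0]],[[-0.6,0.86,-0.6],[0,0,0]],[[-0.6,1.0,-0.6],[0,0,0]],[[-0.6,1.0,-0.6],[0,0,0]],[[-0.6,1.0,-0.6],[0,0,0]]]}}

```text
clock: 39.4
tcp_pos: [0.5375, -0.0537, 0.167]
orientation: [0.136, -3.138, -0.0]
contact_force: [0.0, -0.7, -0.6]
grip_width: 0.0163
gripper_force: 29.6
```

```bash
python3 - <<'E'
from h import *
o=r.get_obs();print(o['tcp_pos'])
im,d=r.grab_frame('wrist'); W=cloud('wrist',d,o)
for c in ([.6137,.188],): print(blob(W,c,.066,.076,.038))
go([.6137,.188,.14],94.5)
E
```

```text
[ 0.53749915 -0.05371488  0.16703419]
(array([0.61310793, 0.18700297]), np.float64(0.07037907001759637), ((613.8724365234375, 188.1551513671875), (62.05186080932617, 61.380027770996094), 44.939064025878906), 1064)
shift [-0.386  0.945  0.108] turn [-0.    -0.     0.003] rows 6.0
```

Call:
{"api": "servo_tool", "payload": {"commands": [[[-0.08,0.19,0],[0,0,0]],[[-0.16,0.38,0],[0,0,0]],[[-0.24,0.57,0],[0,0,0]],[[-0.32,0.76,0],[0,0,0]],[[-0.386,0.945,0],[0,0,0]],[[-0.386,0.945,0.1],[0,0,0]],[[-0.386,0.945,0.19],[0,0,0]],[[-0.386,0.945,0.19],[0,0,0]],[[-0.386,0.945,0.19],[0,0,0]],[[-0.386,0.945,0.19],[0,0,0]],[[-0.386,0.945,0.19],[0,0,0]]]}}

```text
clock: 40.55
tcp_pos: [0.6152, 0.1876, 0.1213]
orientation: [-0.129, 3.137, 0.001]
contact_force: [0.2, -0.2, -0.5]
grip_width: 0.0163
gripper_force: 29.7
```

```bash
python3 - <<'E'
from h import *
o=r.get_obs();print(o['tcp_pos'])
go([.6133,.188,.0849],94.5)
E
```

```text
[0.61517284 0.18761425 0.12130037]
shift [0.008 0.002 0.146] turn [0.    0.001 0.002] rows 1.0
```

Call:
{"api": "servo_tool", "payload": {"commands": [[[0.006,0.002,0.03],[0,0,0]],[[0.006,0.002,0.07],[0,0,0]],[[0.006,0.002,0.11],[0,0,0]],[[0.006,0.002,0.13],[0,0,0]],[[0.006,0.002,0.142],[0,0,0]],[[0.006,0.002,0.142],[0,0,0]],[[0.006,0.002,0.142],[0,0,0]]]}}

```text
clock: 41.25
tcp_pos: [0.6119, 0.1887, 0.085]
orientation: [0.131, -3.137, -0.001]
contact_force: [-6.5, -0.4, 11.3]
grip_width: 0.0163
gripper_force: 30.7
```

Call:
{"api": "servo_tool", "payload": {"commands": [[[0,0,0],[0,0,0]],[[0,0,0],[0,0,0]],[[0,0,0],[0,0,0]],[[0,0,-0.05],[0,0,0]],[[0,0,-0.2],[0,0,0]],[[0,0,-0.4],[0,0,0]],[[0,0,-0.6],[0,0,0]],[[0.15,-0.2,-0.7],[0,0,0]],[[0.3,-0.4,-0.7],[0,0,0]],[[0.3,-0.5,-0.7],[0,0,0]],[[0.3,-0.5,-0.7],[0,0,0]],[[0.3,-0.5,-0.7],[0,0,0]],[[0.3,-0.5,-0.7],[0,0,0]]], "claw": 0.5}}

```text
clock: 42.55
tcp_pos: [0.5487, 0.059, 0.2597]
orientation: [-0.133, 3.138, 0.001]
contact_force: [0.6, 0.4, 0.3]
grip_width: 0.0427
gripper_force: 0.0
```

```bash
cat > chk.py <<'E'
from h import *
import sys
o=r.get_obs();print(o['clock'],o['tcp_pos'])
cam=sys.argv[2]; im,d=r.grab_frame(cam); W=cloud(cam,d,o); save(im,sys.argv[1])
dy=float(sys.argv[3]) if len(sys.argv)>3 else 0
for c in np.array([[.5155,.18],[.6137,.188]])+np.array([-.078,.997])*dy:
    for lo,hi in ((.092,.105),(.068,.085)):
        m=(np.hypot(*(W[...,:2]-c).transpose(2,0,1))<.037)&(W[...,2]>lo)&(W[...,2]<hi); p=W[m]
        A=np.column_stack([p[:,:2]-c,np.ones(len(p))]); k=p[:,2]>np.median(p[:,2])-.003; s=np.linalg.lstsq(A[k],p[k,2],rcond=None)[0]
        print(cam,lo,'centre',np.round(cv2.minAreaRect((p[:,:2]*1000).astype(np.float32))[0],1),'size',np.round(cv2.minAreaRect((p[:,:2]*1000).astype(np.float32))[1],1),'z',np.round(s[2],4),'tilt',np.round(s[:2],3))
for n in ('handle','clamp_grip'):
    for q in r.mark_of(cam,n)[:1]:
        p=at_d(cam,q['uv'],d,o)
        b=blob(W,p,.076,.09,.045); print(n,p,b[1:3])
E
python3 chk.py g.png wrist; python3 chk.py gt.png top
```

```text
42.55 [0.54873147 0.05902191 0.25969103]
wrist 0.092 centre [515.2 178.6] size [16.9 17.2] z 0.0994 tilt [-0.     0.019]
wrist 0.068 centre [515.2 179.2] size [61.9 64.2] z 0.0765 tilt [-0.006  0.002]
wrist 0.092 centre [612.6 187.3] size [17.3 17.4] z 0.0989 tilt [0.026 0.04 ]
wrist 0.068 centre [612.7 187.5] size [63.6 62.8] z 0.0763 tilt [0.002 0.001]
handle [0.61266856 0.00502822 0.08400518] (np.float64(0.08287244537479901), ((600.9951782226562, 2.9176025390625), (29.68817710876465, 14.366519927978516), 4.294227123260498))
clamp_grip [ 5.33645954e-01 -4.60258369e-04  8.12102239e-02] (np.float64(0.08112486857013634), ((533.5631103515625, -2.2428016662597656), (14.089948654174805, 49.589576721191406), 11.153546333312988))
42.7 [0.54860041 0.05931677 0.25910623]
top 0.092 centre [0. 0.] size [0. 0.] z 0.0 tilt [0. 0.]
top 0.068 centre [0. 0.] size [0. 0.] z 0.0 tilt [0. 0.]
top 0.092 centre [0. 0.] size [0. 0.] z 0.0 tilt [0. 0.]
top 0.068 centre [0. 0.] size [0. 0.] z 0.0 tilt [0. 0.]
handle [0.62064852 0.00209843 0.08614937] (np.float64(0.08378961129698759), ((615.0919189453125, 3.1182193756103516), (54.493553161621094, 12.955004692077637), 1.4973782300949097))
clamp_grip [0.53101783 0.00429285 0.08214498] (np.float64(0.08182640672118424), ((535.4248046875, -3.0075626373291016), (13.859383583068848, 49.14021682739258), 11.137011528015137))
  return _methods._mean(a, axis=axis, dtype=dtype,
  ret = ret.dtype.type(ret / rcount)
```

View pics/g.png

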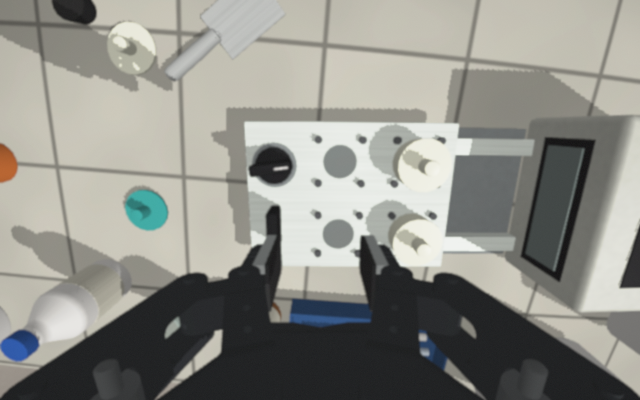

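Both dishes are covered: covers at (423,165) and (416,240), discs level at z = 0.0765 and within 2 mm of centre. Only two dishes exist, so loading is done. I'll grip the clamp bar and push the stage home.

```bash
python3 - <<'E'
from h import *
go([.5345,-.0028,.13],11.5)
E
```

```text
shift [ 0.076 -0.24   0.516] turn [-0.    -0.     0.926] rows 10.0
```

Call:
{"api": "servo_tool", "payload": {"commands": [[[0.076,-0.24,0],[0,0,0.09]],[[0.076,-0.24,0],[0,0,0.18]],[[0.076,-0.24,0],[0,0,0.27]],[[0.076,-0.24,0],[0,0,0.36]],[[0.076,-0.24,0],[0,0,0.45]],[[0.076,-0.24,0],[0,0,0.54]],[[0.076,-0.24,0.05],[0,0,0.63]],[[0.076,-0.24,0.15],[0,0,0.72]],[[0.076,-0.24,0.25],[0,0,0.81]],[[0.076,-0.24,0.35],[0,0,0.9]],[[0.076,-0.24,0.45],[0,0,0.926]],[[0.076,-0.24,0.5],[0,0,0.926]],[[0.076,-0.24,0.5],[0,0,0.926]],[[0.076,-0.24,0.5],[0,0,0.926]],[[0.076,-0.24,0.5],[0,0,0.926]]]}}

```text
clock: 44.35
tcp_pos: [0.5353, -0.0036, 0.1355]
orientation: [1.988, 2.431, 0.003]
contact_force: [0.4, -0.6, 0.2]
grip_width: 0.0428
gripper_force: 0.0
```

```bash
python3 - <<'E'
from h import *
o=r.get_obs(); im,d=r.grab_frame('wrist'); W=cloud('wrist',d,o)
print(o['tcp_pos'],blob(W,[.5345,-.0028],.076,.09,.04))
go([.5345,-.0028,.067],11.5)
E
```

```text
[ 0.53532619 -0.00356197  0.13549622] (array([ 0.5343664 , -0.00071593]), np.float64(0.08118562281729633), ((534.39697265625, -1.7517204284667969), (13.327122688293457, 48.85496139526367), 11.96059513092041), 1132)
shift [ 0.003 -0.003  0.274] turn [ 0.001 -0.    -0.   ] rows 2.0
```

Call:
{"api": "servo_tool", "payload": {"commands": [[[0.003,-0.003,0.1],[0,0,0]],[[0.003,-0.003,0.18],[0,0,0]],[[0.003,-0.003,0.24],[0,0,0]],[[0.003,-0.003,0.27],[0,0,0]],[[0.003,-0.003,0.27],[0,0,0]],[[0.003,-0.003,0.27],[0,0,0]]]}}

```text
clock: 45.0
tcp_pos: [0.5341, -0.0031, 0.0674]
orientation: [1.989, 2.431, 0.001]
contact_force: [-0.5, 0.8, 0.0]
grip_width: 0.0429
gripper_force: 0.0
```

Call:
{"api": "servo_tool", "payload": {"commands": [[[0,0,0],[0,0,0]],[[0,0,0],[0,0,0]],[[0,0,0],[0,0,0]],[[0,0,0],[0,0,0]],[[0,0,0],[0,0,0]]], "claw": 1, "squeeze": 30}}

```text
clock: 45.5
tcp_pos: [0.5357, -0.0026, 0.0678]
orientation: [1.987, 2.43, 0.004]
contact_force: [5.1, 0.6, 1.5]
grip_width: 0.0131
gripper_force: 35.9
```

```bash
python3 - <<'E'
from h import *
o=r.get_obs(); M=R.from_rotvec(o['orientation']).as_matrix(); print(np.degrees(np.arctan2(M[1,1],M[0,1])))
print(o['tcp_pos'],M.T@np.array([-.078,.997,0])*.112/.25)
E
```

```text
11.46317422533831
[ 0.535729   -0.00256875  0.06779528] [ 4.44691144e-01  5.45201347e-02 -8.43471973e-05]
```

Call:
{"api": "servo_tool", "payload": {"commands": [[[0.02,0.002,0],[0,0,0]],[[0.05,0.006,0],[0,0,0]],[[0.09,0.011,0],[0,0,0]],[[0.13,0.016,0],[0,0,0]],[[0.17,0.021,0],[0,0,0]],[[0.21,0.026,0],[0,0,0]],[[0.25,0.031,0],[0,0,0]],[[0.29,0.036,0],[0,0,0]],[[0.33,0.04,0],[0,0,0]],[[0.37,0.045,0],[0,0,0]],[[0.4,0.049,0],[0,0,0]],[[0.42,0.051,0],[0,0,0]],[[0.433,0.053,0],[0,0,0]],[[0.441,0.054,0],[0,0,0]],[[0.447,0.054,0],[0,0,0]],[[0.447,0.054,0],[0,0,0]],[[0.447,0.054,0],[0,0,0]]]}}

```text
clock: 47.2
tcp_pos: [0.5272, 0.1073, 0.0678]
orientation: [1.987, 2.426, 0.002]
contact_force: [6.6, -5.5, -0.8]
grip_width: 0.013
gripper_force: 35.6
```

The stage travelled 110 mm and met the stop at 5.5 N. Now I'll turn the clamp back.

Call:
{"api": "servo_tool", "payload": {"commands": [[[0,0,0],[0,0,-0.09]],[[0,0,0],[0,0,-0.18]],[[0,0,0],[0,0,-0.27]],[[0,0,0],[0,0,-0.36]],[[0,0,0],[0,0,-0.45]],[[0,0,0],[0,0,-0.54]],[[0,0,0],[0,0,-0.63]],[[0,0,0],[0,0,-0.72]],[[0,0,0],[0,0,-0.81]],[[0,0,0],[0,0,-0.9]],[[0,0,0],[0,0,-0.92]],[[0,0,0],[0,0,-0.92]],[[0,0,0],[0,0,-0.92]],[[0,0,0],[0,0,-0.92]]]}}

```text
clock: 48.6
tcp_pos: [0.5277, 0.1077, 0.0678]
orientation: [-0.114, 3.133, -0.003]
contact_force: [7.6, -3.4, -2.5]
grip_width: 0.0132
gripper_force: 35.5
```

Call:
{"api": "servo_tool", "payload": {"commands": [[[0,0,0],[0,0,0]],[[0,0,0],[0,0,0]],[[0,0,0],[0,0,0]],[[0,0,-0.1],[0,0,0]],[[0,0,-0.3],[0,0,0]],[[0,0,-0.5],[0,0,0]],[[0,0,-0.7],[0,0,0]],[[0,-0.2,-0.8],[0,0,0]],[[0,-0.2,-0.8],[0,0,0]],[[0,-0.2,-0.8],[0,0,0]],[[0,-0.2,-0.8],[0,0,0]],[[0,-0.2,-0.8],[0,0,0]]], "claw": 0.5}}

```text
clock: 49.8
tcp_pos: [0.5274, 0.0607, 0.2655]
orientation: [0.119, -3.137, 0.001]
contact_force: [-0.0, 1.3, 0.4]
grip_width: 0.043
gripper_force: 0.0
```

```bash
python3 chk.py k.png wrist .11; python3 look.py l wrist 2>/dev/null | grep bay
```

```text
49.8 [0.52739063 0.06072505 0.2655232 ]
wrist 0.092 centre [506.9 288.4] size [17.7 17.2] z 0.0991 tilt [0.006 0.061]
wrist 0.068 centre [505.9 288.7] size [62.6 62.9] z 0.0765 tilt [-0.002  0.   ]
wrist 0.092 centre [604.  296.2] size [15.3 16.2] z 0.0989 tilt [0.055 0.059]
wrist 0.068 centre [604.3 296.8] size [63.  63.3] z 0.0764 tilt [-0.002  0.002]
handle [0.51971787 0.08054889 0.27692531] (np.float64(0.08101185644243059), ((524.4012451171875, 107.33914947509766), (48.933555603027344, 14.267722129821777), 4.127123832702637))
clamp_grip [0.5220954  0.10710119 0.08107317] (np.float64(0.08101185644243059), ((524.4012451171875, 107.33914947509766), (48.933555603027344, 14.267722129821777), 4.127123832702637))
 bay [0.5158 0.1908 0.0419] 620 [418.3565 177.9129] [0.5166 0.1904 0.042 ]
 bay [0.6129 0.1984 0.0417] 577 [412.6412 245.1837] [0.6137 0.1983 0.042 ]
```

View pics/k.png

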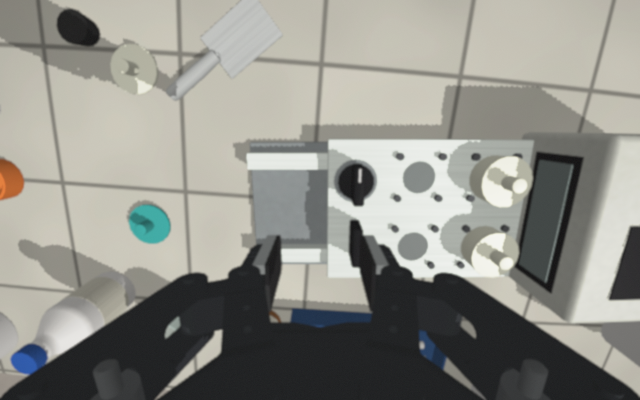

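The stage is home, with bays back where they started. The clamp bar at (356,180) lies along plate x at 4°, and both covers are seated and level.

```bash
python3 -c "
from bench import r
print(r.hand_in())"
```

```text
the job is handed in; nothing more can be done
None
```

The job is handed in, though the call returned no verdict: both white dishes sit covered and level in their own bays, the stage is home, and the clamp is locked (third cover left on the bench).

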